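Tip the bezel bracket up against the coin box

TASK

Clear the relay base away from in front of the stop strip, leaving it standing flat on the bench past either end of the strip. Then lean the steel bezel bracket against the coin box: plain foot end down on the bench against the stop strip, on the side away from the box and wholly within the strip's length, square to the box, head resting on the box, folded tab facing away from the box. Leave everything else on the bench where it is.

Things in the scene. Friction and masses are not known exactly. Their poses are not given: they have to be found in the camera images.
- coin_box: Grey sheet-metal coin box with a brass spring latch on one end, fixed to the bench, 240 (own x) x 160 (own y) x 230 mm high. Origin: centre of its underside. Its flat side at own y = -80 mm is the wall to lean against; own -y points away from that wall over the open bench. Place and yaw vary.
- stop: Dark steel stop strip screwed to the bench, parallel to the coin box's leaning side: 110 mm long (own x), 12 mm wide (own y), 10 mm high. Origin: centre of its underside. Own +y points to the coin box. Its outer face (own y = -6 mm), which the bracket's foot goes against, is 50 to 66 mm from the box's side.
- bracket: Steel bezel bracket, 0.3-0.45 kg: flat strip 200 x 50 x 5 mm lying with its foot on the bench, rising to its head at 13.6 deg, propped by a folded cross tab. Origin: middle of the foot's lower edge; as it lies, own x is level, foot to head; z up. Centre of mass about 106 mm from the foot. Leaning, its top face touches the box and the foot naturally stands 2 to 8 mm off the stop.
- head (a point): Middle of the lower edge of the bracket's head end, 200 mm from the foot along the strip; as the bracket lies it is 47 mm above the bench, and 59 mm of strip overhang the tab.
- relay_base: Tan bakelite relay base, a block 70 (own x) x 56 (own y) x 36 mm high with a round socket on top (up to 40 mm high), about 0.2 kg, loose. Origin: centre of its underside. It starts on the bench in front of the stop.
- diffuser_a: Green glass light diffuser, a dome 80 mm across and 34 mm high, loose; stays where it is. Origin: centre of its underside.
- diffuser_b: A second, identical green glass diffuser dome, 80 mm across and 34 mm high, loose; stays where it is. Origin: centre of its underside.
- grille: Black plastic speaker grille, 120 x 120 x 13 mm, lying flat, loose; stays where it is. Origin: centre of its underside.
- joystick: Arcade joystick, plate 80 (own x) x 60 mm with a black ball top, 78 mm high, loose; stays where it is. Origin: centre of its underside.
- screwdriver: Screwdriver 180 mm long lying along its own x, loose; stays where it is. Origin near its middle.
- tin: Plain closed tin, 66 mm across, 70 mm high, loose; stays where it is. Origin: centre of its underside.
- tab_tip (a point): Middle of the free lower edge of the bracket's folded tab (50 wide, 5 thick, 34 mm high, upright as the bracket lies); then on the bench, 141 mm from the foot.

How it is judged:
At the end, for the whole second after the job is handed in: Bracket at rest: foot down, within 20 mm of the stop's outer face, 35 mm of its middle; head over 165 mm high, within 20 mm of the box; square within 8 degrees; tab outward. Relay base flat on the bench, centre at least 80 mm along from the stop's middle ((x of relay_base in the frame of stop above 0.08 m or x of relay_base in the frame of stop below -0.08 m) and angle between relay_base's own z axis and vertical below 0.1 rad and height (world z) of relay_base below 0.006 m and height (world z) of head above 0.165 m and y of head in the frame of coin_box between -0.1 and -0.075 m and height (world z) of bracket below 0.008 m and y of bracket in the frame of stop between -0.026 and 0 m and x of bracket in the frame of stop between -0.035 and 0.035 m and angle between the y axis of bracket and the x axis of stop, either way round below 0.14 rad and y of tab_tip in the frame of coin_box below -0.115 m and linear speed of each of bracket, relay_base below 0.02 m/s and angular speed of bracket below 0.1 rad/s); the robot touches nothing.
It fails at once if a glass diffuser was shifted by more than 25 mm (distance of any of diffuser_a, diffuser_b from where it was at the start of the episode above 0.025 m).
It fails at once if another bystander was shifted by more than 30 mm (distance of any of grille, joystick, screwdriver, tin from where it was at the start of the episode above 0.03 m).
It also fails if it takes over 72 s, if anything falls off the work surface, if the arm or the gripper's body presses on something with over 40 N, if the wrist force passes 120 N, or if a joint passes its speed limit or range.

ROBOT

A 6-joint arm with a two-finger parallel gripper is mounted at the origin on the work surface. World frame = base frame: x ahead of the robot, y to its left, z up, the work surface at z = 0. Lengths are in m, angles in rad, forces in N, time in s.
With the tool pointing down it reaches from about 0.225 to 0.875 m from the base axis. Payload 3.4 kg.
Tool frame: the origin (TCP) lies at the very end of the fingers, on their centre line; the grasp point (between the pads) lies behind it (manip.tcp_to_grasp is the z of the grasp point in the tool frame, in m); z points along the fingers, y is the direction in which the jaws open and shut (so a half turn about z gives the same grasp; the last joint's range is limited). The gripper opens to 85 mm and grips with 20 to 120 N. Pads are 22 mm wide; open, the fingers measure 114 mm over their backs; the gripper's body (76 mm by 85 mm) begins 54 mm behind the grasp point. The pads swing forward as they close: fully open they stand 13 mm farther back than shut.
Start: joints at [-1.242, 0.276, 1.505, -0, 1.361, -0.121], TCP at [0.25, -0.518, 0.231] pointing down, gripper open.
Joint ranges: [-2.89, 2.89], [-0.75, 2.08], [0.22, 2.7], [-1.18, 4.32], [0.11, 2.71], [-2.7, 2.7]. Speed limits (rad/s): [2.57, 2.57, 3.14, 3.14, 3.14, 3.14].

INTERFACE

Orientations are given as a unit quaternion [w, x, y, z].
In Python, from rig import manip, eyes gives the robot as it stands.
- The arm moves only by the tool servo_tool, never from a script. Its argument "increments" is a list of rows, each an object with "slide": the shift along the tool's x, y, z in m, a list of three; "spin": the turn about the tool's z in degrees. A call has 1 to 8 rows; each row shifts and turns the commanded pose from where the row before left it, along the tool's axes as they then stand; what a row does not reach is not made up. A row lasts 1/10 s, in which the tool goes at most 50 mm and 8.59 degrees, less where a joint would pass 70% of its speed; a pose out of reach is approached as far as the arm can. A call is refused whole if a number of a shift passes 0.05 or a number of a turn 8.59, either way. A call with a gripper value outside its range is refused whole. "hand" is the opening, from 0 (shut) to 1 (fully open), set as the call begins (left out, the last holds). The fingers move at their own pace and stop on an object; "newtons" is the grip in N (left out, the last holds). Time passes only in rows, so rows that do not move let the fingers close. It gives the time, the measured TCP pose, the force and the opening at its end, in the units of the state.
- manip.get_state(): the state, without advancing time (a new reading comes with each control period).
- eyes.get_image(name): name is "side" or "top" or "wrist"; returns the picture (384x512x3 uint8, blue, green, red); there is no depth.
- eyes.calibration(name): a dict with "fx", "fy", "cx", "cy" (pixels), "k1" (the pictures are not rectified: a ray, as slopes to the right and down, at radius r is drawn at 1 + k1 r^2 times it, then the intrinsics apply), "rvec" (rotation vector, rad) and "tvec" (3), from world to camera coordinates, as OpenCV has them; the wrist camera has in their place "hand_eye" (4x4, takes a point from camera to tool coordinates, whose origin is the TCP and whose axes are the flange's). Camera axes: x right, y down, z forward; pixel columns grow to the right and rows downward; lengths in m; the calibration is good to about 2 mm. A picture is of the moment at which its call begins: read the wrist's pose just before it. calibration takes no time and is no camera call.
- manip.sign_off(): hands the job in, once; it reports no verdict.
The state is a dict: "clock": time; "qpos": joint angles; "qd": joint speeds; "effort": joint torques, N m; "position": TCP position; "ee_rot": TCP orientation; "contact_force": force on the tool from outside, world axes, zero at the start; "moment": the same for the moment, N m; "width": finger opening in m.
Only numpy, scipy, OpenCV 4.12 (cv2) and the standard library are available. Lean on these libraries where they do the work, as an engineer would, in place of code of your own. Each camera call takes 0.05 s, during which the arm holds its last target.

## Working session

There is one attempt and no reset: what is moved stays moved. The work goes in short steps, Python scripts to look and compute and a tool call to move; the robot and the scene stay as the last step left them, time stands still between calls to the robot, and variables do not carry over. Pictures are saved under pics/ and viewed, and the job is handed in when it is done.

Besides the shell and the picture viewer there is one more tool, called after "Emit:" by a JSON object that holds its "fn" and its "kwargs". servo_tool: Moves the arm, as the interface text tells. Its arguments: {"type":"object","properties":{"increments":{"type":"array","items":{"type":"object","properties":{"slide":{"type":"array","items":{"type":"number"}},"spin":{"type":"number"}}}},"hand":{"type":"number"},"newtons":{"type":"number"}},"required":["increments"]}

```bash
mkdir -p pics; ls; python3 - <<'E'
from rig import manip, eyes
import cv2
print(manip.get_state()); print(manip.tcp_to_grasp)
for n in ("side","top","wrist"):
    print(n,eyes.calibration(n))
    cv2.imwrite(f"pics/{n}0.png",eyes.get_image(n))
E
```

```text
pics
{'clock': 0.0, 'qpos': array([-1.24200677e+00,  2.76589318e-01,  1.50611341e+00,  5.53733703e-06,
        1.36067584e+00, -1.20978759e-01]), 'qd': array([ 3.48524023e-04, -1.23670719e-03,  2.56487103e-04,  3.68064592e-04,
        9.08611735e-05, -1.37782109e-04]), 'effort': array([ 1.30527078e-04, -4.16775620e+01, -2.45809293e+01, -3.91028525e-04,
        1.11152889e-02,  1.11217088e-05]), 'position': array([ 0.24982719, -0.51732472,  0.23045079]), 'ee_rot': array([-8.88421133e-04,  9.74819686e-01,  2.22992786e-01, -8.99234668e-05]), 'contact_force': array([-0.0950053 , -0.47333414, -0.1687548 ]), 'moment': array([ 0.02403822,  0.00515291, -0.03995895]), 'width': 0.08519714478720489}
-0.0187
side {'fx': 430.702218488004, 'fy': 430.702218488004, 'cx': 254.44867337736164, 'cy': 191.0159537363765, 'k1': 0.010282287827242532, 'rvec': array([ 0.21003616, -2.7865888 ,  1.34073914]), 'tvec': array([0.5301626 , 0.13182925, 1.10799252])}
top {'fx': 471.4306647490498, 'fy': 471.4306647490498, 'cx': 257.40292128882464, 'cy': 189.26821310316922, 'k1': -0.15531773000368568, 'rvec': array([ 2.19899842, -2.14364284,  0.11966619]), 'tvec': array([-0.06845346,  0.55413632,  1.55013907])}
wrist {'fx': 335.51482664493216, 'fy': 335.51482664493216, 'cx': 254.580559505245, 'cy': 192.60962449741814, 'k1': -0.06740511415874596, 'hand_eye': array([[ 9.70925245e-04, -9.56266572e-01, -2.92494957e-01,
         7.37249164e-02],
       [ 9.99999402e-01,  1.07584514e-03, -1.97849837e-04,
        -3.99359322e-04],
       [ 5.03876463e-04, -2.92494590e-01,  9.56267045e-01,
        -1.41053695e-01],
       [ 0.00000000e+00,  0.00000000e+00,  0.00000000e+00,
         1.00000000e+00]])}
```

```bash
python3 - <<'E'
import cv2
for n in ("side","top"):
    i=cv2.imread(f"pics/{n}0.png"); cv2.imwrite(f"pics/{n}0b.png",cv2.resize(i,(800,600),interpolation=cv2.INTER_CUBIC))
E
```

```text
(no output)
```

View pics/top0b.png

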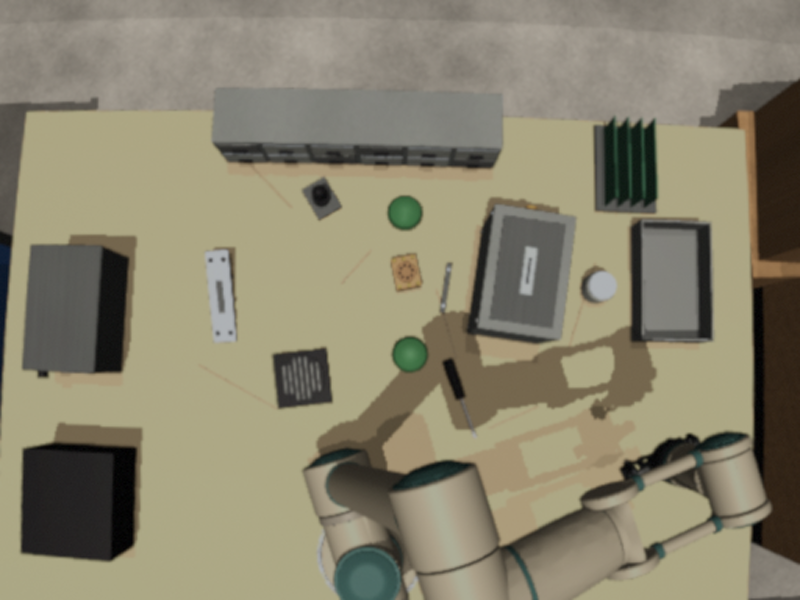

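View pics/side0b.png

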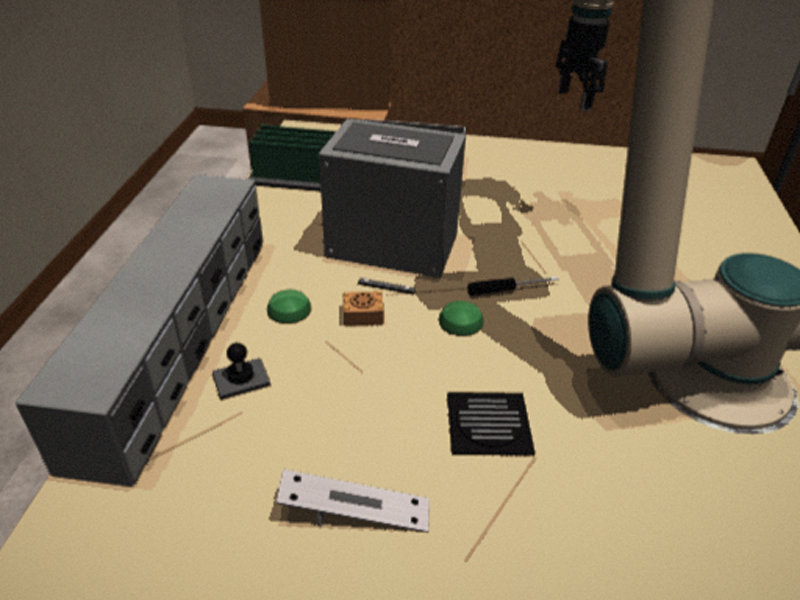

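View pics/wrist0.png

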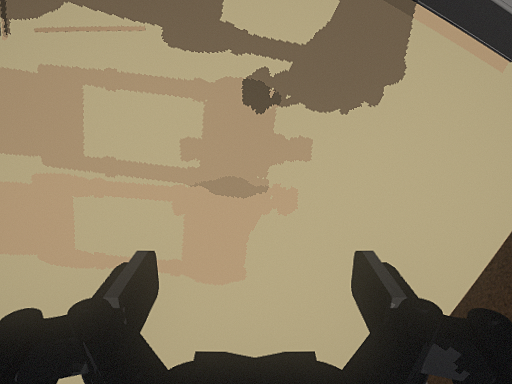

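```bash
cat > h.py <<'E'
import numpy as np, cv2
from rig import manip, eyes
from scipy.spatial.transform import Rotation as R
def cam(n,st=None):
    c=eyes.calibration(n)
    if n=="wrist":
        q=st["ee_rot"]; T=np.eye(4); T[:3,:3]=R.from_quat([q[1],q[2],q[3],q[0]]).as_matrix(); T[:3,3]=st["position"]
        W=T@c["hand_eye"]; Rc=W[:3,:3]; o=W[:3,3]
    else:
        Rw=R.from_rotvec(c["rvec"]).as_matrix(); Rc=Rw.T; o=-Rc@c["tvec"]
    return c,Rc,o
def px(n,u,v,z,st=None):
    c,Rc,o=cam(n,st); d=np.array([(u-c["cx"])/c["fx"],(v-c["cy"])/c["fy"]])
    s=d.copy()
    for _ in range(20): s=d/(1+c["k1"]*(s@s))
    r=Rc@np.array([s[0],s[1],1.]); return o+r*(z-o[2])/r[2]
def proj(n,p,st=None):
    c,Rc,o=cam(n,st); q=Rc.T@(np.array(p)-o); s=q[:2]/q[2]; s=s*(1+c["k1"]*(s@s))
    return np.array([c["cx"]+c["fx"]*s[0],c["cy"]+c["fy"]*s[1]])
def crop(img,x0,y0,w,h,k,fn):
    i=cv2.resize(img[y0:y0+h,x0:x0+w],None,fx=k,fy=k,interpolation=cv2.INTER_CUBIC)
    for t in range(0,w,10):
        cv2.line(i,(t*k,0),(t*k,8 if (x0+t)%50 else 16),(0,0,255),1)
        if (x0+t)%20==0: cv2.putText(i,str(x0+t),(t*k,25),0,.4,(0,0,255),1)
    for t in range(0,h,10):
        cv2.line(i,(0,t*k),(8,t*k),(0,0,255),1)
        if (y0+t)%20==0: cv2.putText(i,str(y0+t),(10,t*k+4),0,.4,(0,0,255),1)
    cv2.imwrite(fn,i)
E
python3 - <<'E'
from h import *
t=cv2.imread("pics/top0.png")
crop(t,230,110,150,110,5,"pics/c1.png"); crop(t,120,150,100,110,5,"pics/c2.png")
s=cv2.imread("pics/side0.png"); crop(s,170,280,120,70,6,"pics/c3.png"); crop(s,170,150,150,70,5,"pics/c4.png")
E
```

```text
(no output)
```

View pics/c1.png

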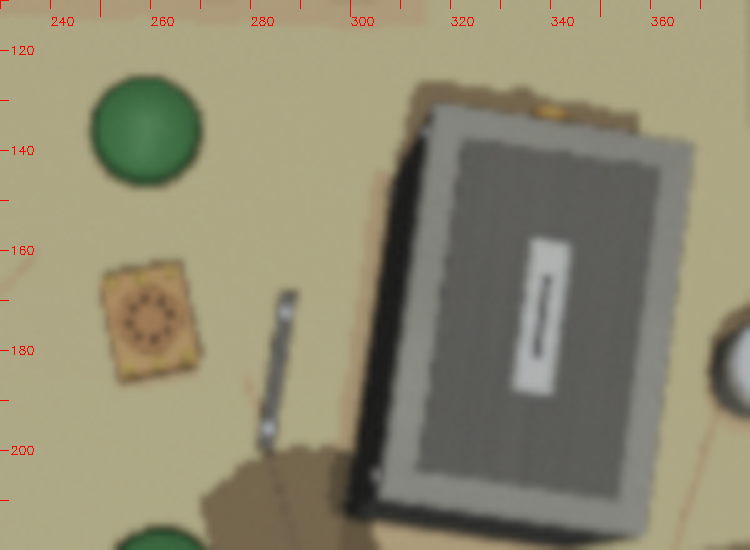

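View pics/c2.png

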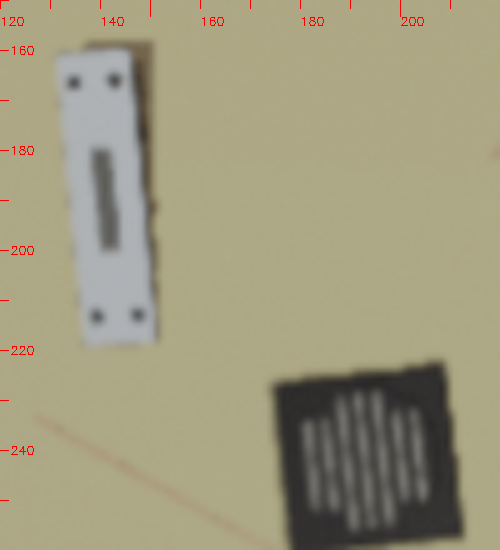

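View pics/c3.png

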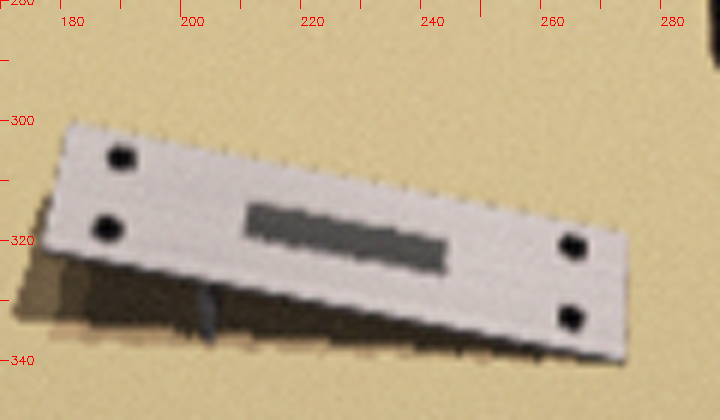

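View pics/c4.png

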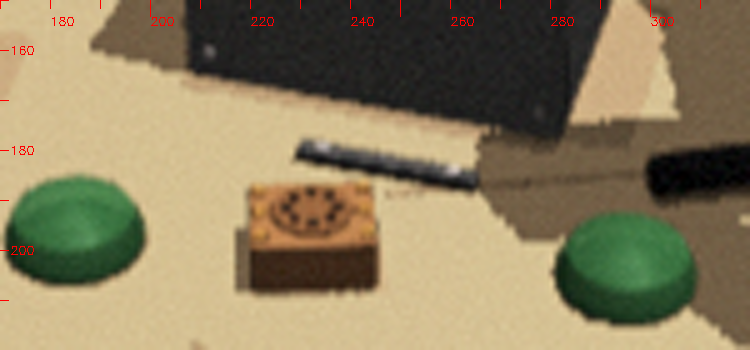

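```bash
python3 - <<'E'
from h import *
np.set_printoptions(precision=4,suppress=True)
def g(name,l,z,n="top"):
    P=np.array([px(n,u,v,z) for u,v in l]); print(name,P[:,:2].tolist() if 0 else P[:,:2].round(4).tolist(),"mean",P.mean(0)[:2]); 
    if len(P)>1:
        d=np.diff(P,axis=0)[:,:2]; print("   len",np.linalg.norm(d,axis=1),"ang",np.degrees(np.arctan2(d[:,1],d[:,0])))
g("relay",[(250.6,165),(266.6,162.4),(270.2,183.6),(254,186.4)],.036)
g("stop",[(287.8,168.2),(283.2,200)],.01)
g("box",[(317,131),(368.6,139),(359,217.4),(306,210)],.23)
g("dif",[(259.4,136.2),(262.4,226.6)],.01)
g("head",[(131.4,161),(146.2,159.8)],.052)
g("foot",[(136.8,219.2),(151.6,218.4)],.005)
g("grille",[(0.64*302,0.64*377)],.01)
g("joy",[(0.64*322,0.64*200)],.01)
g("scr",[(0.64*446,.64*362),(.64*462,.64*397),(.64*474,.64*433)],.01)
g("tin",[(.64*600,.64*287)],.07)
print("side")
g("stop",[(229,180),(263.5,187)],.01,"side")
g("relay",[(219.5,187.5),(242,187),(243,200),(220,201)],.036,"side")
g("head",[(181,300.3),(177.5,321.5)],.052,"side")
g("foot",[(273.5,319),(274,340)],.005,"side")
g("boxbot",[(207,164.5),(281,177.5)],.0,"side")
E
```

```text
relay [[0.6362, -0.0294], [0.6464, -0.0829], [0.5751, -0.0965], [0.5643, -0.0427]] mean [ 0.6055 -0.0629]
   len [0.0544 0.0726 0.0549] ang [ -79.152  -169.1554  101.3526]
stop [[0.6326, -0.1562], [0.5234, -0.1426]] mean [ 0.578  -0.1494]
   len [0.11] ang [172.8905]
box [[0.7137, -0.2262], [0.6946, -0.3819], [0.4597, -0.353], [0.4777, -0.1964]] mean [ 0.5864 -0.2894]
   len [0.1569 0.2367 0.1576] ang [-97.0131 172.9668  83.4165]
dif [[0.7411, -0.0567], [0.4318, -0.0744]] mean [ 0.5865 -0.0655]
   len [0.3098] ang [-176.7218]
head [[0.6376, 0.3707], [0.6428, 0.3204]] mean [0.6402 0.3455]
   len [0.0505] ang [-84.1521]
foot [[0.445, 0.354], [0.4493, 0.3029]] mean [0.4471 0.3284]
   len [0.0513] ang [-85.2223]
grille [[0.3762, 0.1568]] mean [0.3762 0.1568]
joy [[0.7654, 0.1279]] mean [0.7654 0.1279]
scr [[0.4166, -0.1524], [0.3423, -0.1884], [0.2658, -0.2158]] mean [ 0.3416 -0.1855]
   len [0.0826 0.0813] ang [-154.1495 -160.2872]
tin [[0.5809, -0.4727]] mean [ 0.5809 -0.4727]
side
stop [[0.6329, -0.1478], [0.5277, -0.1314]] mean [ 0.5803 -0.1396]
   len [0.1064] ang [171.1708]
relay [[0.6459, -0.0757], [0.5841, -0.0884], [0.5722, -0.0327], [0.6327, -0.0183]] mean [ 0.6087 -0.0538]
   len [0.063  0.057  0.0621] ang [-168.377   102.0636   13.3466]
head [[0.6433, 0.3244], [0.6363, 0.3744]] mean [0.6398 0.3494]
   len [0.0505] ang [97.922]
foot [[0.4516, 0.3068], [0.4454, 0.3559]] mean [0.4485 0.3314]
   len [0.0495] ang [97.2298]
boxbot [[0.7185, -0.2282], [0.4822, -0.1994]] mean [ 0.6004 -0.2138]
   len [0.238] ang [173.0339]
```

```bash
cat >> h.py <<'E'
def yaw(st):
    q=st["ee_rot"]; M=R.from_quat([q[1],q[2],q[3],q[0]]).as_matrix(); return np.degrees(np.arctan2(M[1,0],M[0,0]))
def to(target, st=None, a=None, pos=None):
    """total slide in tool axes for world target"""
    st=st or manip.get_state(); a=np.radians(yaw(st) if a is None else a); p=st["position"] if pos is None else np.array(pos)
    d=np.array(target)-p; u=np.array([np.cos(a),np.sin(a)]); v=np.array([np.sin(a),-np.cos(a)])
    return np.array([d[:2]@u,d[:2]@v,-d[2]]).round(4)
E
python3 - <<'E'
from h import *
s=manip.get_state(); print(yaw(s))
print(to([.6055,-.063,.33],s), to([.6055,-.063,.2],s,a=11.0))
E
```

```text
25.769929624470148
[ 0.5178 -0.2546 -0.0994] [ 0.4358 -0.3782  0.0306]
```

Emit:
{"fn": "servo_tool", "kwargs": {"increments": [{"slide": [0, 0, -0.04]}, {"slide": [0, 0, -0.04]}, {"slide": [0.02, -0.01, -0.02]}, {"slide": [0.038, -0.0185, 0]}, {"slide": [0.038, -0.0185, 0]}, {"slide": [0.038, -0.0185, 0]}, {"slide": [0.038, -0.0185, 0]}, {"slide": [0.038, -0.0185, 0]}], "hand": 1}}

```text
$.increments[0]: bad value
```

Emit:
{"fn": "servo_tool", "kwargs": {"increments": [{"slide": [0.038, -0.0185, 0]}, {"slide": [0.038, -0.0185, 0]}, {"slide": [0.038, -0.0185, 0]}, {"slide": [0.038, -0.0185, 0]}, {"slide": [0.038, -0.0185, 0]}, {"slide": [0.038, -0.0185, 0]}, {"slide": [0.038, -0.0185, 0]}, {"slide": [0.038, -0.0185, 0]}]}}

```text
$.increments[0]: bad value
```

Emit:
{"fn": "servo_tool", "kwargs": {"increments": [{"slide": [0, 0, 0.03], "spin": 7.4}, {"slide": [0, 0, 0.04], "spin": 7.4}, {"slide": [0, 0, 0.04]}, {"slide": [0, 0, 0.02]}]}}

```text
$.increments[2]: bad value
```

```bash
python3 - <<'E'
from h import *
s=manip.get_state(); print(s["clock"],s["position"],yaw(s),s["qpos"])
i=eyes.get_image("wrist"); cv2.imwrite("pics/w1.png",i)
print(to([.6055,-.063,.003]))
print([proj("wrist",p,s) for p in ([.6055,-.063,.036],[.636,-.029,.036],[.578,-.149,.01])])
E
```

```text
0.15 [ 0.24986305 -0.51744341  0.2306345 ] 25.769929624470148 [-1.24202230e+00  2.76468147e-01  1.50582582e+00  1.80887951e-05
  1.36071169e+00 -1.21000014e-01]
[ 0.5178 -0.2547  0.2278]
[array([  86.2432011 , -155.05237625]), array([163.40104977,   2.72828714]), array([  70.59799232, -268.93465271])]
```

View pics/w1.png

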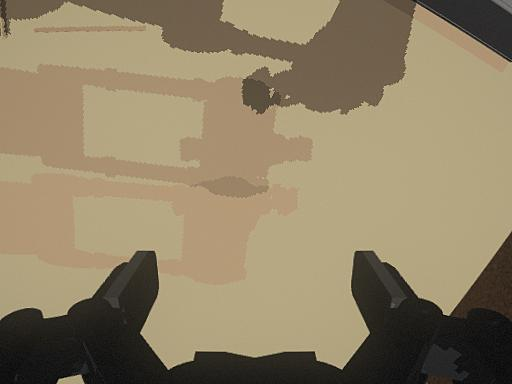

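Emit:
{"fn": "servo_tool", "kwargs": {"increments": [{"slide": [0, 0, -0.04], "spin": 0}, {"slide": [0, 0, -0.04], "spin": 0}, {"slide": [0.02, -0.01, -0.02], "spin": 0}, {"slide": [0.038, -0.0185, 0], "spin": 0}, {"slide": [0.038, -0.0185, 0], "spin": 0}, {"slide": [0.038, -0.0185, 0], "spin": 0}, {"slide": [0.038, -0.0185, 0], "spin": 0}, {"slide": [0.038, -0.0185, 0], "spin": 0}], "hand": 1}}

```text
clock: 1.0
position: [0.3953, -0.3327, 0.3312]
ee_rot: [0.0, 0.975, 0.223, 0.0]
contact_force: [0.0, -0.2, 0.9]
width: 0.085
```

Emit:
{"fn": "servo_tool", "kwargs": {"increments": [{"slide": [0.038, -0.0187, 0], "spin": 0}, {"slide": [0.038, -0.0187, 0], "spin": 0}, {"slide": [0.038, -0.0187, 0], "spin": 0}, {"slide": [0.038, -0.0187, 0], "spin": 0}, {"slide": [0.038, -0.0187, 0], "spin": 0}, {"slide": [0.038, -0.0187, 0], "spin": 0}, {"slide": [0.038, -0.0187, 0], "spin": 0}, {"slide": [0.038, -0.0187, 0], "spin": 0}]}}

```text
clock: 1.8
position: [0.604, -0.0657, 0.3311]
ee_rot: [0.0, 0.975, 0.223, -0.0]
contact_force: [0.5, -0.6, -0.3]
width: 0.0856
```

Emit:
{"fn": "servo_tool", "kwargs": {"increments": [{"slide": [0, 0, 0.03], "spin": 7.4}, {"slide": [0, 0, 0.04], "spin": 7.4}, {"slide": [0, 0, 0.04], "spin": 0}, {"slide": [0, 0, 0.02], "spin": 0}]}}

```text
clock: 2.2
position: [0.6011, -0.0665, 0.1972]
ee_rot: [-0.001, 0.995, 0.096, -0.003]
contact_force: [0.4, -0.2, -0.7]
width: 0.0853
```

```bash
python3 - <<'E'
from h import *
s=manip.get_state(); print(s["clock"],s["position"],yaw(s),s["qpos"])
i=eyes.get_image("wrist"); cv2.imwrite("pics/w1.png",i)
print(to([.6055,-.063,.003]))
print([proj("wrist",p,s) for p in ([.6055,-.063,.036],[.636,-.029,.036],[.578,-.149,.01])])
E
```

```text
2.2 [ 0.6010612  -0.0665183   0.19720104] 10.999528070255035 [-2.25154513e-01  3.43809538e-01  1.49038303e+00 -1.36854049e-04
  1.31389388e+00  1.15370655e+00]
[ 0.0062 -0.0023  0.1919]
[array([252.43604313, 166.84186675]), array([221.47901698, 126.91190165]), array([329.13281663, 202.34343891])]
```

View pics/w1.png

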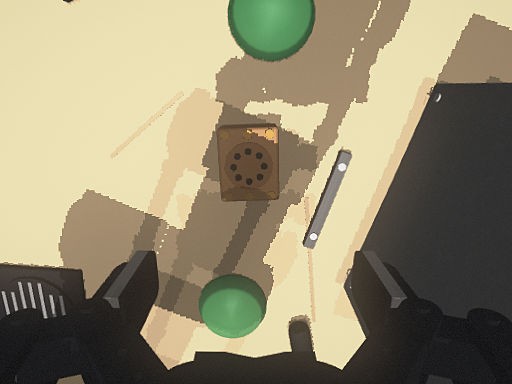

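```bash
python3 - <<'E'
from h import *
s=manip.get_state(); i=cv2.imread("pics/w1.png"); crop(i,200,110,100,100,6,"pics/w1c.png"); crop(i,290,70,160,210,3,"pics/w1d.png")
E
```

```text
(no output)
```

View pics/w1c.png

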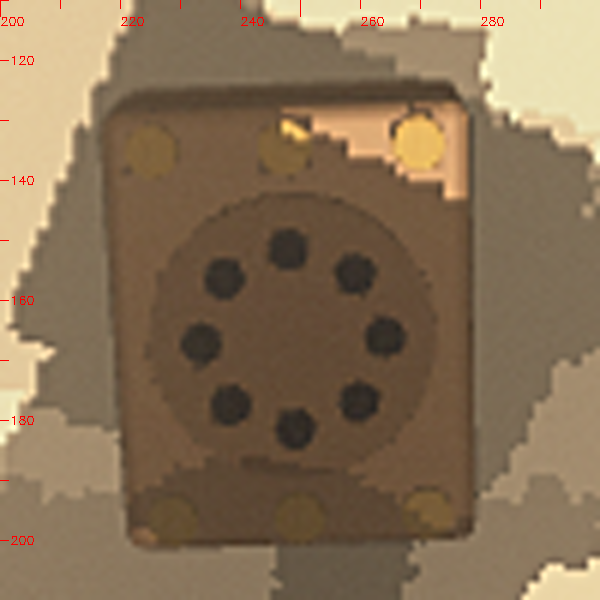

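View pics/w1d.png

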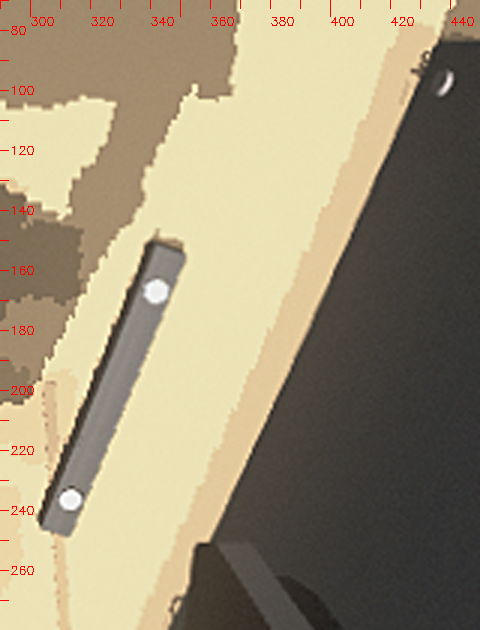

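```bash
python3 - <<'E'
from h import *
np.set_printoptions(precision=4,suppress=True)
s=manip.get_state()
def g(name,l,z):
    P=np.array([px("wrist",u,v,z,s) for u,v in l])[:,:2]; print(name,P.tolist(),P.mean(0)); d=np.diff(P,axis=0); print("  ",np.linalg.norm(d,axis=1),np.degrees(np.arctan2(d[:,1],d[:,0])))
    n=np.array([.122,.9925]); t=np.array([.9925,-.122]); print("   n",P@n,"t",P@t)
g("relay",[(218,127.5),(277.5,126),(278.5,199.5),(221,200.5)],.036)
g("stop",[(346,152.5),(308.5,247)],.01)
g("stopouter",[(339,151),(303,243)],.0)
g("wall",[(432,85),(357,251)],.0)
g("difa",[(271,14)],.02)
E
```

```text
relay [[0.6332958571340747, -0.025971947265194462], [0.6446555213084242, -0.07732214894277065], [0.5779133055358979, -0.09269143293560136], [0.5664676975879844, -0.03969395296868529]] [ 0.6056 -0.0589]
   [0.0526 0.0685 0.0542] [ -77.526  -167.0321  102.1867]
   n [ 0.0515  0.0019 -0.0215  0.0297] t [0.6317 0.6493 0.5849 0.5671]
stop [[0.6301357546952889, -0.15109476832488866], [0.5231242310110447, -0.13936817265213153]] [ 0.5766 -0.1452]
   [0.1077] [173.7463]
   n [-0.0731 -0.0745] t [0.6438 0.5362]
stopouter [[0.6288806288262221, -0.14670931362845938], [0.5220977400147981, -0.13488196423963167]] [ 0.5755 -0.1408]
   [0.1074] [173.6796]
   n [-0.0689 -0.0702] t [0.6421 0.5346]
wall [[0.710146557555638, -0.21967838166959702], [0.5239212018216739, -0.19672105336129414]] [ 0.617  -0.2082]
   [0.1876] [172.9722]
   n [-0.1314 -0.1313] t [0.7316 0.544 ]
difa [[0.7357079898674324, -0.05322578275827881]] [ 0.7357 -0.0532]
   [] []
   n [0.0369] t [0.7367]
```

Emit:
{"fn": "servo_tool", "kwargs": {"increments": [{"slide": [0.0065, -0.0045, 0.03], "spin": -1}, {"slide": [0, 0, 0.04], "spin": 0}, {"slide": [0, 0, 0.04], "spin": 0}, {"slide": [0, 0, 0.04], "spin": 0}, {"slide": [0, 0, 0.03], "spin": 0}, {"slide": [0, 0, 0.012], "spin": 0}, {"slide": [0, 0, 0], "spin": 0}]}}

```text
clock: 2.95
position: [0.6082, -0.0616, 0.0082]
ee_rot: [-0.0, 0.995, 0.104, -0.001]
contact_force: [0.1, -0.2, -0.1]
width: 0.0853
```

Emit:
{"fn": "servo_tool", "kwargs": {"increments": [{"slide": [0, 0, 0], "spin": 0}, {"slide": [0, 0, 0], "spin": 0}, {"slide": [0, 0, 0], "spin": 0}, {"slide": [0, 0, 0], "spin": 0}, {"slide": [0, 0, 0], "spin": 0}], "hand": 0.4, "newtons": 40}}

```text
clock: 3.45
position: [0.6105, -0.0618, 0.0117]
ee_rot: [0.0, 0.995, 0.104, 0.002]
contact_force: [-0.2, 1.0, 7.0]
width: 0.0549
```

Emit:
{"fn": "servo_tool", "kwargs": {"increments": [{"slide": [0, 0, -0.03], "spin": 0}, {"slide": [0, 0, -0.04], "spin": 0}, {"slide": [0, 0, -0.03], "spin": 0}, {"slide": [0, 0, 0], "spin": 0}]}}

```text
clock: 3.85
position: [0.6123, -0.0625, 0.1149]
ee_rot: [0.002, 0.995, 0.104, 0.005]
contact_force: [1.7, -0.3, -2.0]
width: 0.0553
```

```bash
python3 - <<'E'
from h import *
s=manip.get_state(); print(s["clock"],s["position"],yaw(s),s["width"],s["contact_force"])
cv2.imwrite("pics/w2.png",eyes.get_image("wrist"))
print(to([.47,.05,.1]))
E
```

```text
3.85 [ 0.61230589 -0.06250762  0.11488463] 11.983697141328856 0.0553137903179203 [ 1.66919424 -0.30379628 -1.97507161]
[-0.1141 -0.1389  0.0122]
```

View pics/w2.png

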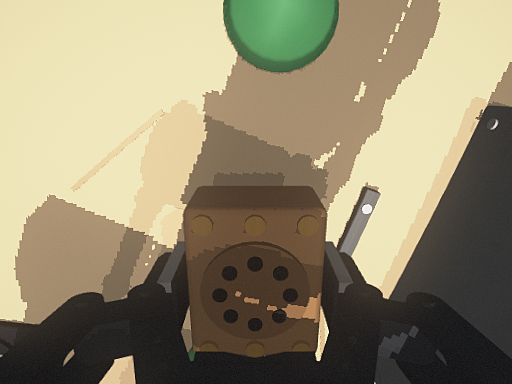

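Emit:
{"fn": "servo_tool", "kwargs": {"increments": [{"slide": [-0.019, -0.023, 0], "spin": 0}, {"slide": [-0.019, -0.023, 0], "spin": 0}, {"slide": [-0.019, -0.023, 0], "spin": 0}, {"slide": [-0.019, -0.023, 0], "spin": 0}, {"slide": [-0.019, -0.023, 0], "spin": 0}, {"slide": [-0.019, -0.023, 0], "spin": 0}, {"slide": [0, 0, 0.03], "spin": 0}, {"slide": [0, 0, 0.03], "spin": 0}]}}

```text
clock: 4.7
position: [0.4674, 0.0503, 0.0484]
ee_rot: [0.0, 0.994, 0.105, 0.0]
contact_force: [-0.1, -0.5, -2.6]
width: 0.0553
```

Emit:
{"fn": "servo_tool", "kwargs": {"increments": [{"slide": [0, 0, 0.02], "spin": 0}, {"slide": [0, 0, 0.01], "spin": 0}, {"slide": [0, 0, 0.005], "spin": 0}, {"slide": [0, 0, 0], "spin": 0}, {"slide": [0, 0, 0], "spin": 0}]}}

```text
clock: 5.2
position: [0.4693, 0.0496, 0.0148]
ee_rot: [0.0, 0.995, 0.104, 0.001]
contact_force: [0.7, 0.0, -1.7]
width: 0.0551
```

Emit:
{"fn": "servo_tool", "kwargs": {"increments": [{"slide": [0, 0, 0.003], "spin": 0}, {"slide": [0, 0, 0], "spin": 0}, {"slide": [0, 0, 0], "spin": 0}]}}

```text
clock: 5.5
position: [0.4692, 0.0496, 0.0117]
ee_rot: [0.0, 0.995, 0.104, 0.001]
contact_force: [-0.4, -0.5, -1.4]
width: 0.055
```

Emit:
{"fn": "servo_tool", "kwargs": {"increments": [{"slide": [0, 0, 0.001], "spin": 0}, {"slide": [0, 0, 0], "spin": 0}]}}

```text
clock: 5.7
position: [0.4692, 0.0496, 0.0117]
ee_rot: [0.0, 0.995, 0.104, 0.001]
contact_force: [-2.2, -0.4, 9.7]
width: 0.0554
```

Emit:
{"fn": "servo_tool", "kwargs": {"increments": [{"slide": [0, 0, 0], "spin": 0}, {"slide": [0, 0, 0], "spin": 0}, {"slide": [0, 0, 0], "spin": 0}, {"slide": [0, 0, 0], "spin": 0}], "hand": 1}}

```text
clock: 6.1
position: [0.4686, 0.0496, 0.0102]
ee_rot: [0.0, 0.995, 0.104, -0.0]
contact_force: [0.3, -0.4, 0.3]
width: 0.0852
```

Emit:
{"fn": "servo_tool", "kwargs": {"increments": [{"slide": [0, 0, -0.03], "spin": 0}, {"slide": [0, 0, -0.05], "spin": 0}, {"slide": [0, 0, -0.05], "spin": 0}, {"slide": [0, 0, -0.05], "spin": 0}]}}

```text
clock: 6.5
position: [0.4681, 0.0497, 0.192]
ee_rot: [0.0, 0.995, 0.104, -0.0]
contact_force: [0.9, 0.1, 0.3]
width: 0.0852
```

```bash
python3 - <<'E'
from h import *
s=manip.get_state(); print(s["clock"],s["position"],yaw(s),s["width"],s["contact_force"],s["qpos"])
i=eyes.get_image("side");cv2.imwrite("pics/s3.png",cv2.resize(i,(800,600)))
f=np.array([.4475,.330]);h=np.array([.640,.3475]); d=h-f; print(np.linalg.norm(d),np.degrees(np.arctan2(d[1],d[0])))
d/=np.linalg.norm(d)
for q in (150,165): print(q, f+d*q/1000, to(list(f+d*q/1000)+[.2]))
E
```

```text
6.5 [0.46813848 0.04969516 0.1919756 ] 11.972709736332003 0.08521573439946649 [0.94185586 0.06386809 0.28913385] [-4.21323538e-02  1.46816108e-01  1.77963810e+00 -9.07047653e-05
  1.21569618e+00  1.31973234e+00]
0.19329381780077706 5.194428907734794
150 [0.59688398 0.34358036] [ 1.818e-01 -2.619e-01  2.000e-04]
165 [0.61182238 0.3449384 ] [ 1.967e-01 -2.602e-01  2.000e-04]
```

View pics/s3.png

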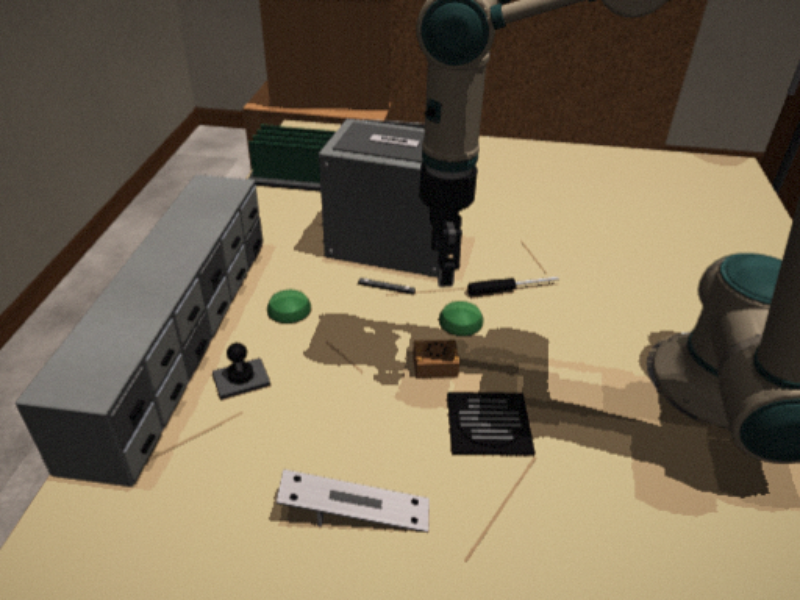

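Emit:
{"fn": "servo_tool", "kwargs": {"increments": [{"slide": [0.022, -0.033, -0.01], "spin": 0}, {"slide": [0.022, -0.033, -0.01], "spin": 0}, {"slide": [0.022, -0.033, -0.01], "spin": 0}, {"slide": [0.022, -0.033, -0.01], "spin": 0}, {"slide": [0.022, -0.033, -0.01], "spin": 0}, {"slide": [0.022, -0.033, 0], "spin": 0}, {"slide": [0.022, -0.033, 0], "spin": 0}, {"slide": [0.022, -0.033, 0], "spin": 6.5}]}}

```text
clock: 7.35
position: [0.5864, 0.346, 0.2395]
ee_rot: [0.0, 0.999, 0.046, -0.0]
contact_force: [-0.2, -0.2, -0.5]
width: 0.0857
```

```bash
python3 - <<'E'
from h import *
s=manip.get_state(); print(s["clock"],s["position"],yaw(s),np.abs(s["qd"]).max())
i=eyes.get_image("wrist");cv2.imwrite("pics/w4.png",i)
crop(i,100,30,260,190,3,"pics/w4c.png")
E
```

```text
7.35 [0.58637299 0.34602315 0.23953537] 5.323881509026489 1.6001737132522555
```

View pics/w4.png

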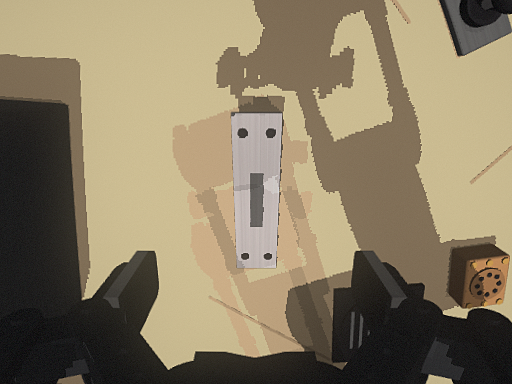

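```bash
python3 - <<'E'
from h import *
s=manip.get_state(); print(s["clock"],s["position"],yaw(s),np.abs(s["qd"]).max())
i=eyes.get_image("wrist");cv2.imwrite("pics/w5.png",i)
s=manip.get_state(); print(s["clock"],s["position"],yaw(s),np.abs(s["qd"]).max())
i=eyes.get_image("wrist");cv2.imwrite("pics/w5.png",i)
np.save("st5.npy",np.r_[s["position"],s["ee_rot"]])
crop(i,200,90,110,190,4,"pics/w5c.png")
E
```

```text
7.4 [0.58866603 0.35257139 0.23839574] 5.203462185261495 0.2729230792854377
7.45 [0.5871905  0.34910735 0.23811574] 5.603535705172916 0.08853031925512651
```

View pics/w5c.png

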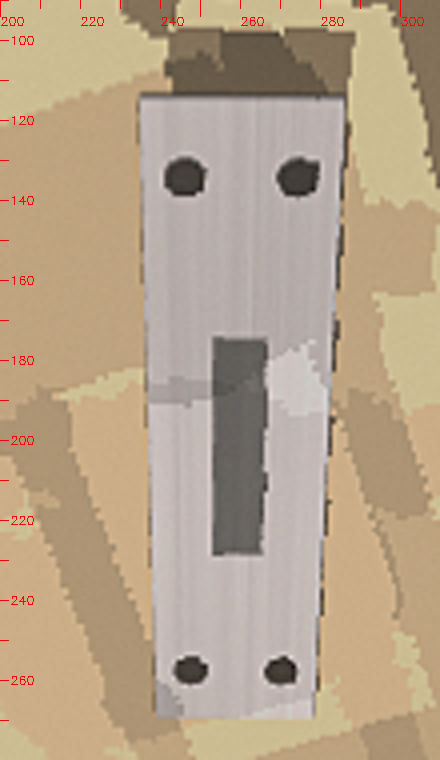

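```bash
python3 - <<'E'
from h import *
a=np.load("st5.npy"); st={"position":a[:3],"ee_rot":a[3:]}
h=[px("wrist",u,114,.052,st)[:2] for u in (235,286)]; f=[px("wrist",u,269,.005,st)[:2] for u in (239,278.5)]
print(h,f,np.linalg.norm(h[0]-h[1]),np.linalg.norm(f[0]-f[1]))
H=np.mean(h,0);F=np.mean(f,0);d=H-F;print(H,F,np.linalg.norm(d),np.degrees(np.arctan2(d[1],d[0])))
d/=np.linalg.norm(d); T=H-.0095*d; print("grasp",T)
s=manip.get_state(); print(s["position"],yaw(s),to(list(T)+[.031]))
E
```

```text
[array([0.63704658, 0.37338563]), array([0.64188468, 0.32491218])] [array([0.44441592, 0.35531832]), array([0.44936221, 0.30584691])] 0.048714292058425764 0.04971807155150598
[0.63946563 0.34914891] [0.44688907 0.33058261] 0.19346947747503065 5.50686247628753
grasp [0.63000947 0.34823724]
[0.58621315 0.34646957 0.23831611] 5.648112816158095 [0.0438 0.0026 0.2073]
```

Emit:
{"fn": "servo_tool", "kwargs": {"increments": [{"slide": [0.022, 0.0012, 0.03], "spin": 0}, {"slide": [0.022, 0.0012, 0.04], "spin": 0}, {"slide": [0, 0, 0.04], "spin": 0}, {"slide": [0, 0, 0.04], "spin": 0}, {"slide": [0, 0, 0.03], "spin": 0}, {"slide": [0, 0, 0.02], "spin": 0}, {"slide": [0, 0, 0.005], "spin": 0}, {"slide": [0, 0, 0], "spin": 0}]}}

```text
clock: 8.3
position: [0.6295, 0.3451, 0.0346]
ee_rot: [0.001, 0.999, 0.048, -0.001]
contact_force: [0.2, 0.6, 0.5]
width: 0.0852
```

```bash
python3 - <<'E'
from h import *
s=manip.get_state(); print(s["clock"],s["position"],yaw(s),np.abs(s["qd"]).max())
i=eyes.get_image("wrist");cv2.imwrite("pics/w6.png",i)
i=eyes.get_image("side");crop(i,150,250,150,110,5,"pics/s6.png")
print(to([.630,.3482,.031]))
E
```

```text
8.3 [0.62948887 0.34512032 0.03459982] 5.457284461459899 0.04171498630089748
[-0.0008 -0.0022  0.0058]
```

View pics/w6.png

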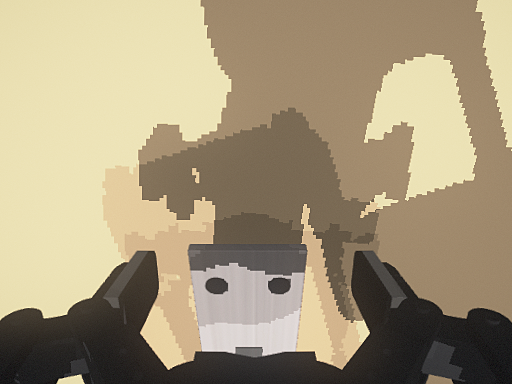

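View pics/s6.png

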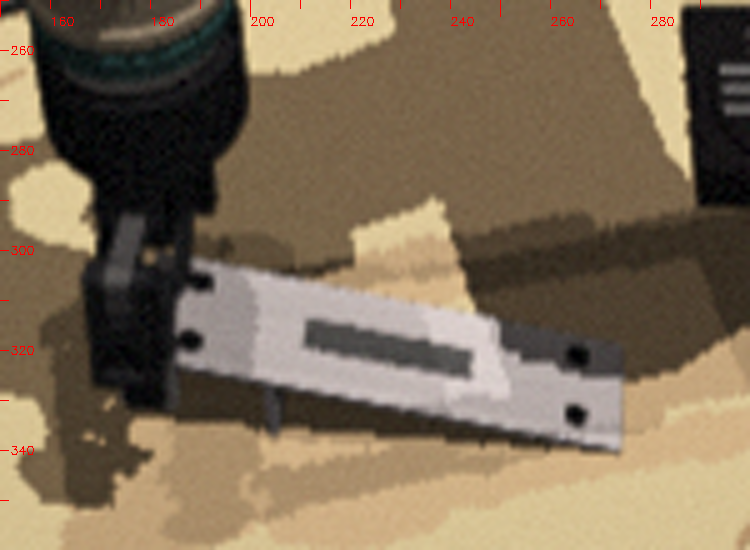

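Emit:
{"fn": "servo_tool", "kwargs": {"increments": [{"slide": [0, -0.002, 0.0055], "spin": 0}, {"slide": [0, 0, 0], "spin": 0}, {"slide": [0, 0, 0], "spin": 0}]}}

```text
clock: 8.7
position: [0.63, 0.3484, 0.0303]
ee_rot: [-0.0, 0.999, 0.048, 0.0]
contact_force: [0.6, -0.0, -0.3]
width: 0.0855
```

Emit:
{"fn": "servo_tool", "kwargs": {"increments": [{"slide": [0, 0, 0], "spin": 0}, {"slide": [0, 0, 0], "spin": 0}, {"slide": [0, 0, 0], "spin": 0}, {"slide": [0, 0, 0], "spin": 0}, {"slide": [0, 0, 0], "spin": 0}], "hand": 0.3, "newtons": 25}}

```text
clock: 9.2
position: [0.63, 0.3483, 0.0301]
ee_rot: [-0.0, 0.999, 0.048, 0.0]
contact_force: [-1.0, 0.6, 1.4]
width: 0.049
```

Emit:
{"fn": "servo_tool", "kwargs": {"increments": [{"slide": [0, 0, -0.02], "spin": 0}, {"slide": [0, 0, -0.02], "spin": 0}, {"slide": [0, 0, -0.02], "spin": 0}, {"slide": [0, 0, 0], "spin": 0}]}}

```text
clock: 9.6
position: [0.6317, 0.349, 0.0923]
ee_rot: [-0.001, 0.999, 0.048, 0.003]
contact_force: [0.3, 0.7, -3.3]
width: 0.0493
```

```bash
python3 - <<'E'
from h import *
s=manip.get_state(); print(s["clock"],s["position"],yaw(s),np.abs(s["qd"]).max())
i=eyes.get_image("wrist");cv2.imwrite("pics/w7.png",i)
i=eyes.get_image("side");crop(i,150,230,150,120,5,"pics/s7.png")
E
```

```text
9.6 [0.63165736 0.34895089 0.09225244] 5.47674717820148 0.04483550304003584
```

View pics/w7.png

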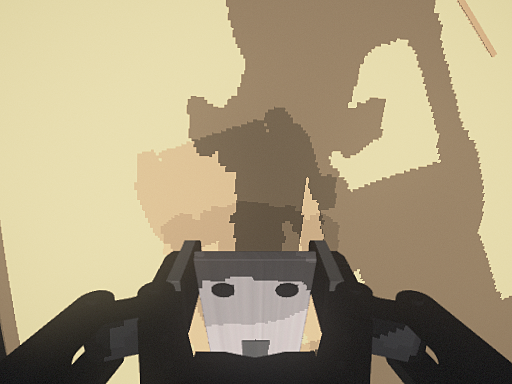

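View pics/s7.png

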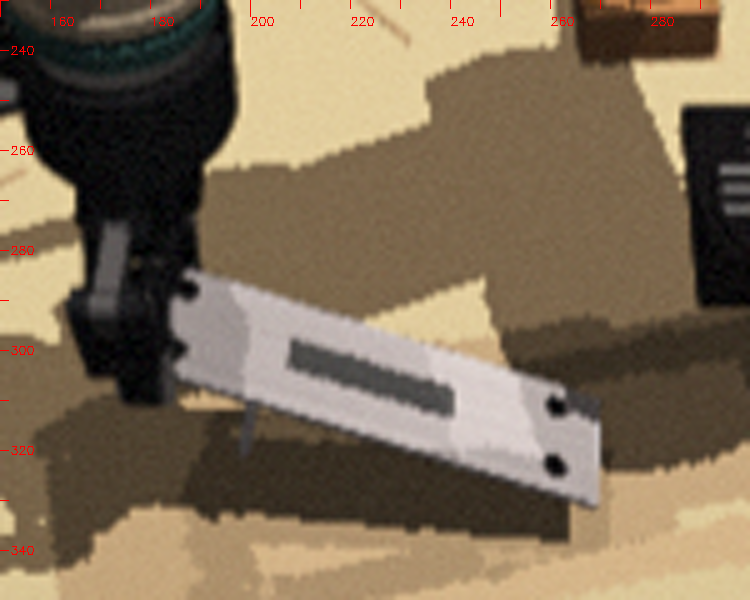

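Emit:
{"fn": "servo_tool", "kwargs": {"increments": [{"slide": [0, 0, -0.04], "spin": 0}, {"slide": [0, 0, -0.05], "spin": 0}, {"slide": [0, 0, -0.05], "spin": 0}, {"slide": [0, 0, -0.05], "spin": 0}, {"slide": [0, 0, 0], "spin": 0}, {"slide": [0, 0, 0], "spin": 0}], "newtons": 20}}

```text
clock: 10.3
position: [0.6299, 0.3482, 0.2793]
ee_rot: [0.0, 0.999, 0.048, 0.0]
contact_force: [0.2, 0.2, -3.4]
width: 0.0491
```

```bash
python3 - <<'E'
from h import *
s=manip.get_state(); print(s["clock"],s["position"],yaw(s),s["width"],s["contact_force"],s["moment"])
i=eyes.get_image("side");crop(i,130,140,150,120,5,"pics/s8.png")
E
```

```text
10.3 [0.6299473  0.34819595 0.27933198] 5.4702873836825745 0.04907451268151663 [ 0.20740145  0.18829712 -3.37912122] [ 0.0106396  -0.25901732 -0.00366293]
```

View pics/s8.png

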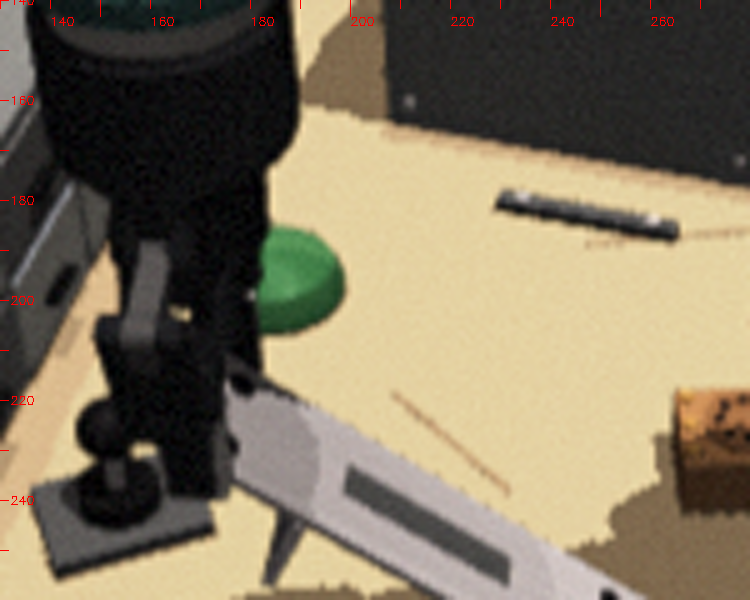

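Emit:
{"fn": "servo_tool", "kwargs": {"increments": [{"slide": [0, 0, 0.045], "spin": 0}, {"slide": [0, 0, -0.045], "spin": 0}, {"slide": [0, 0, 0.045], "spin": 0}, {"slide": [0, 0, -0.045], "spin": 0}, {"slide": [0, 0, 0.045], "spin": 0}, {"slide": [0, 0, -0.045], "spin": 0}, {"slide": [0, 0, 0], "spin": 0}, {"slide": [0, 0, 0], "spin": 0}]}}

```text
clock: 11.15
position: [0.6301, 0.3483, 0.2779]
ee_rot: [0.0, 0.999, 0.048, -0.001]
contact_force: [0.3, -0.5, -1.3]
width: 0.0491
```

```bash
python3 - <<'E'
from h import *
s=manip.get_state(); print(s["clock"],s["position"],yaw(s),s["width"],s["contact_force"],s["moment"])
i=eyes.get_image("side");crop(i,130,140,150,120,5,"pics/s9.png")
E
```

```text
11.15 [0.63007629 0.34831767 0.27790612] 5.468928006852677 0.04906129793337497 [ 0.27655291 -0.48788874 -1.30165123] [0.06093846 0.0498588  0.00601056]
```

View pics/s9.png

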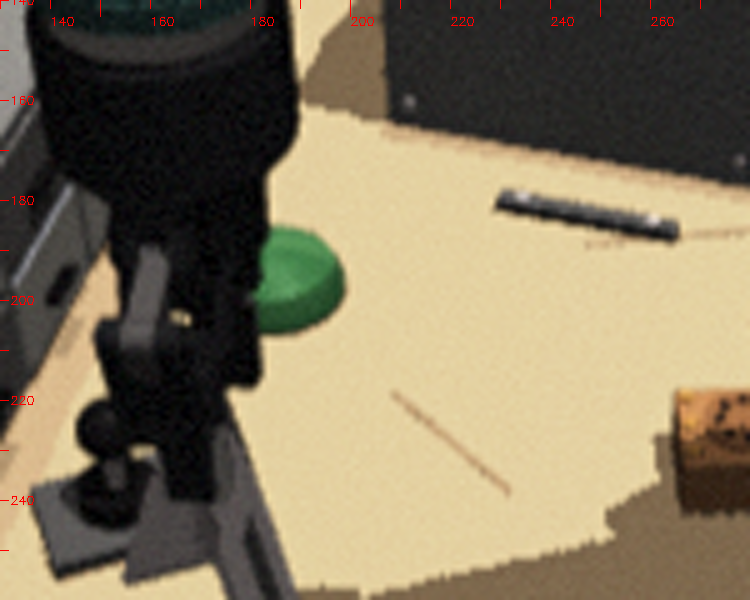

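Emit:
{"fn": "servo_tool", "kwargs": {"increments": [{"slide": [0, 0, -0.02], "spin": 0}, {"slide": [0, 0, 0], "spin": 0}, {"slide": [0, 0, 0], "spin": 0}, {"slide": [0, 0, 0], "spin": 0}]}}

```text
clock: 11.6
position: [0.6301, 0.3483, 0.2988]
ee_rot: [0.0, 0.999, 0.048, -0.0]
contact_force: [0.0, 0.0, -3.7]
width: 0.0491
```

```bash
python3 - <<'E'
from h import *
s=manip.get_state(); print(s["clock"],s["position"],yaw(s),s["width"],s["contact_force"],s["moment"])
i=eyes.get_image("side");crop(i,110,140,150,150,4,"pics/s10.png")
E
```

```text
11.6 [0.63008201 0.34830397 0.29881193] 5.471288900476504 0.04907740872171198 [ 0.04645008  0.01993955 -3.73093622] [-0.00517239 -0.00187801 -0.00984403]
```

View pics/s10.png

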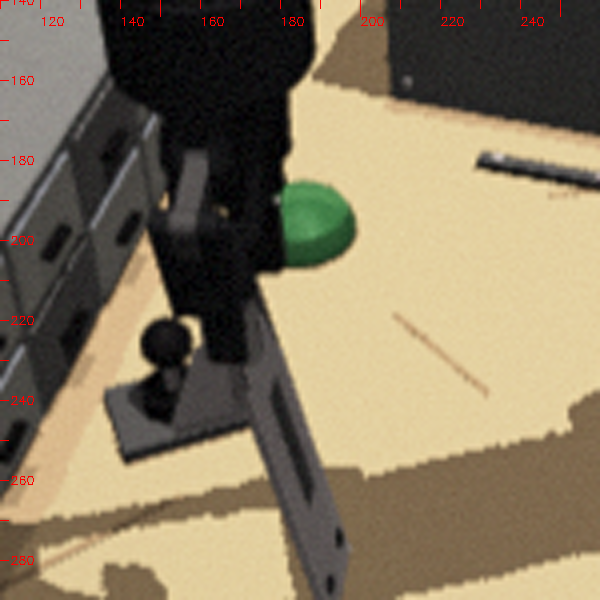

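```bash
python3 - <<'E'
from h import *
s=manip.get_state(); a=np.radians(5.5); d=np.array([np.cos(a),np.sin(a),0]); y=np.array([-d[1],d[0],0])
P=s["position"]+[0,0,.0175]
for th in (70,75,80,85,90,95):
    t=np.radians(th); u=d*np.cos(t)+np.array([0,0,np.sin(t)]); nn=-d*np.sin(t)+np.array([0,0,np.cos(t)])
    F=P-u*.19
    print(th,[proj("side",F+y*k*.025+nn*.0025*j).round(1).tolist() for k in(-1,1) for j in (1,)], [proj("side",P-u*r).round(1).tolist() for r in (.05,)])
i=eyes.get_image("side");crop(i,150,250,80,60,8,"pics/s11.png")
E
```

```text
70 [[217.7, 274.4], [214.6, 295.5]] [[184.0, 233.5]]
75 [[209.6, 275.8], [206.2, 296.9]] [[181.6, 234.0]]
80 [[201.4, 276.7], [197.6, 297.7]] [[179.1, 234.3]]
85 [[193.1, 277.1], [188.9, 298.1]] [[176.6, 234.4]]
90 [[184.7, 277.0], [180.1, 298.0]] [[174.1, 234.3]]
95 [[176.2, 276.4], [171.2, 297.4]] [[171.5, 234.1]]
```

View pics/s11.png

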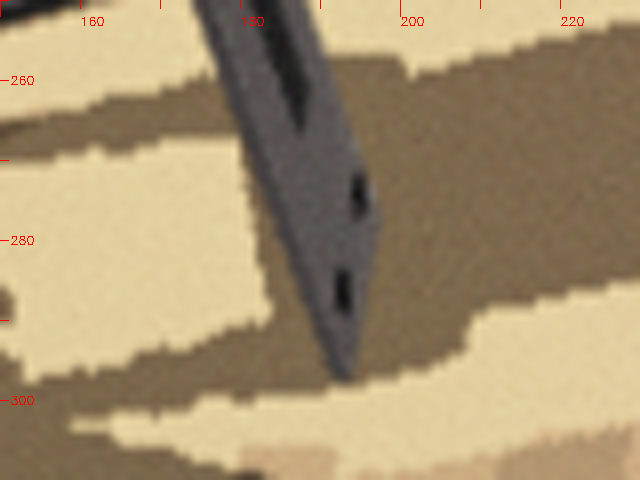

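```bash
python3 - <<'E'
from h import *
print(to([.5823,-.1068,.30]))
E
```

```text
[-0.0907  0.4484 -0.0013]
```

Emit:
{"fn": "servo_tool", "kwargs": {"increments": [{"slide": [-0.003, 0.015, 0], "spin": 0}, {"slide": [-0.006, 0.03, 0], "spin": 0}, {"slide": [-0.008, 0.04, 0], "spin": 0}, {"slide": [-0.009, 0.045, 0], "spin": 0}, {"slide": [-0.009, 0.045, 0], "spin": 0}, {"slide": [-0.009, 0.045, 0], "spin": 0}, {"slide": [-0.009, 0.045, 0], "spin": 0}, {"slide": [-0.009, 0.045, 0], "spin": 0}], "newtons": 45}}

```text
clock: 12.5
position: [0.5964, 0.031, 0.2999]
ee_rot: [0.0, 0.999, 0.048, -0.0]
contact_force: [0.7, -0.0, -2.2]
width: 0.0484
```

Emit:
{"fn": "servo_tool", "kwargs": {"increments": [{"slide": [-0.009, 0.045, 0], "spin": 0}, {"slide": [-0.008, 0.04, 0], "spin": 0}, {"slide": [-0.006, 0.03, 0], "spin": 0}, {"slide": [-0.004, 0.018, 0], "spin": 0}, {"slide": [0, 0.005, 0], "spin": -3}, {"slide": [0, 0, 0], "spin": -6}, {"slide": [0, 0, 0], "spin": -8}, {"slide": [0, 0, 0], "spin": -8}]}}

```text
clock: 13.3
position: [0.5828, -0.1072, 0.2997]
ee_rot: [0.0, 0.964, 0.265, -0.0]
contact_force: [-0.7, 0.8, -3.2]
width: 0.0485
```

Emit:
{"fn": "servo_tool", "kwargs": {"increments": [{"slide": [0, 0, 0], "spin": -8}, {"slide": [0, 0, 0], "spin": -8}, {"slide": [0, 0, 0], "spin": -8}, {"slide": [0, 0, 0], "spin": -8}, {"slide": [0, 0, 0], "spin": -8}, {"slide": [0, 0, 0], "spin": -8}, {"slide": [0, 0, 0], "spin": -4.5}, {"slide": [0, 0, 0], "spin": 0}]}}

```text
clock: 14.1
position: [0.583, -0.1069, 0.2998]
ee_rot: [0.0, 0.749, 0.662, -0.0]
contact_force: [0.5, -0.5, -3.2]
width: 0.0486
```

```bash
python3 - <<'E'
from h import *
s=manip.get_state(); print(s["clock"],s["position"],yaw(s),s["width"],s["contact_force"],s["moment"],s["qpos"])
print(to([.5823,-.1068,.3]))
i=eyes.get_image("side");cv2.imwrite("pics/s12.png",i)
i=eyes.get_image("wrist");cv2.imwrite("pics/w12.png",i)
E
```

```text
14.1 [ 0.58299687 -0.10688928  0.29977167] 82.92496555463828 0.048641696742027805 [ 0.50339932 -0.48744459 -3.18982381] [0.00119415 0.00890092 0.01077687] [-2.98232357e-01  2.74566277e-01  1.33969841e+00 -7.36807954e-04
  1.52770810e+00 -1.74717668e-01]
[ 0.     -0.0007 -0.0002]
```

View pics/s12.png

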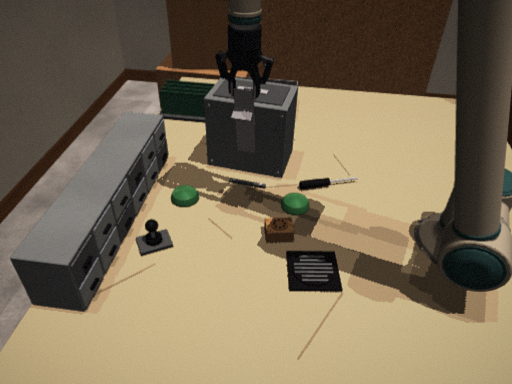

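View pics/w12.png

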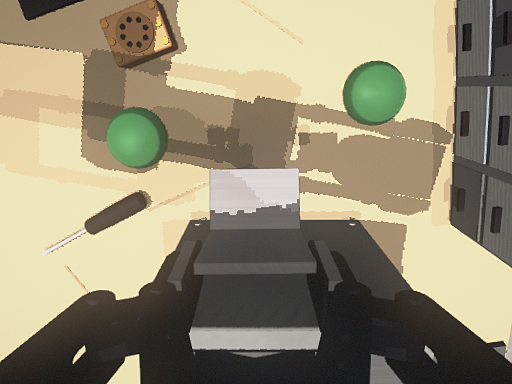

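```bash
python3 - <<'E'
from h import *
i=cv2.imread("pics/s12.png");crop(i,200,40,100,120,5,"pics/s12c.png")
i=cv2.imread("pics/w12.png");crop(i,150,150,220,220,3,"pics/w12c.png")
s=manip.get_state();P=s["position"]+[0,0,.0175]
a=np.radians(82.9); d=np.array([np.cos(a),np.sin(a),0]); y=np.array([-d[1],d[0],0])
for th in (75,80,83,86,90):
    t=np.radians(th); u=d*np.cos(t)+np.array([0,0,np.sin(t)]); nn=-d*np.sin(t)+np.array([0,0,np.cos(t)])
    F=P-u*.19-nn*.0025
    T=F+.141*np.cos(np.radians(0))*(u*np.cos(np.radians(13.6))-nn*np.sin(np.radians(13.6)))
    for c in ("side","wrist"): print(th,c,"foot",[proj(c,F+y*k*.025,s).round(1).tolist() for k in (-1,1)],"tab",[proj(c,T+y*k*.025,s).round(1).tolist() for k in (-1,1)],"head",[proj(c,F+u*.2+y*k*.025,s).round(1).tolist() for k in (-1,1)])
E
```

```text
75 side foot [[239.6, 144.2], [256.9, 147.1]] tab [[231.8, 116.1], [251.1, 119.1]] head [[233.4, 87.6], [253.3, 90.4]]
75 wrist foot [[281.1, 219.1], [230.2, 219.1]] tab [[299.8, 188.5], [212.4, 188.4]] head [[320.8, 277.2], [192.4, 277.1]]
80 side foot [[237.9, 148.3], [255.3, 151.2]] tab [[231.1, 116.4], [250.5, 119.3]] head [[233.5, 87.3], [253.4, 90.1]]
80 wrist foot [[281.2, 202.3], [230.1, 202.3]] tab [[300.7, 180.6], [211.6, 180.6]] head [[320.8, 279.5], [192.3, 279.5]]
83 side foot [[236.9, 150.6], [254.4, 153.5]] tab [[230.8, 116.4], [250.2, 119.4]] head [[233.5, 87.1], [253.4, 89.9]]
83 wrist foot [[281.3, 192.3], [230.0, 192.3]] tab [[301.2, 176.0], [211.1, 176.0]] head [[320.8, 280.9], [192.3, 280.9]]
86 side foot [[235.8, 152.7], [253.4, 155.7]] tab [[230.4, 116.4], [249.9, 119.4]] head [[233.6, 87.0], [253.5, 89.8]]
86 wrist foot [[281.5, 182.3], [229.8, 182.2]] tab [[301.8, 171.5], [210.5, 171.5]] head [[320.8, 282.3], [192.3, 282.3]]
90 side foot [[234.4, 155.4], [252.1, 158.5]] tab [[229.9, 116.3], [249.5, 119.3]] head [[233.7, 86.8], [253.6, 89.6]]
90 wrist foot [[281.8, 168.8], [229.6, 168.8]] tab [[302.7, 165.7], [209.7, 165.7]] head [[320.8, 284.2], [192.3, 284.1]]
```

View pics/s12c.png

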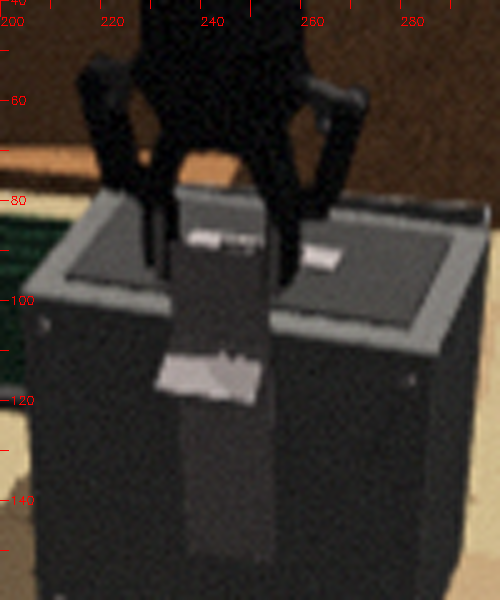

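View pics/w12c.png

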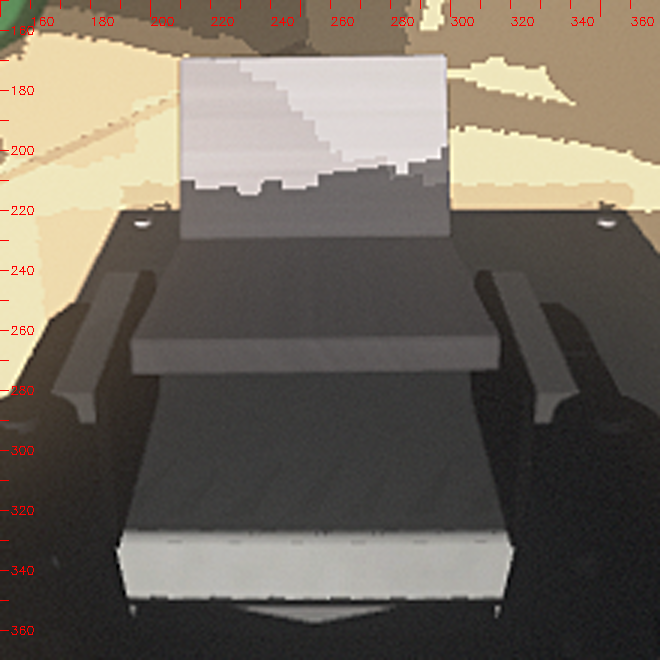

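Emit:
{"fn": "servo_tool", "kwargs": {"increments": [{"slide": [-0.002, 0, 0.02], "spin": 0}, {"slide": [-0.002, 0, 0.03], "spin": 0}, {"slide": [-0.002, 0, 0.03], "spin": 0}, {"slide": [0, 0, 0.02], "spin": 0}, {"slide": [0, 0, 0.01], "spin": 0}, {"slide": [0, 0, 0.005], "spin": 0}, {"slide": [0, 0, 0], "spin": 0}]}}

```text
clock: 14.9
position: [0.5834, -0.1123, 0.1849]
ee_rot: [0.0, 0.749, 0.662, -0.0]
contact_force: [-0.1, -0.2, -2.9]
width: 0.0484
```

```bash
python3 - <<'E'
from h import *
s=manip.get_state(); print(s["clock"],s["position"],yaw(s),s["width"],s["contact_force"],s["moment"])
i=eyes.get_image("side");crop(i,200,90,120,120,5,"pics/s13.png")
E
```

```text
14.9 [ 0.583408   -0.11229963  0.1849237 ] 82.94644646610611 0.04839323911859977 [-0.07074091 -0.23133866 -2.93545015] [ 0.02829119 -0.05998447 -0.01881882]
```

View pics/s13.png

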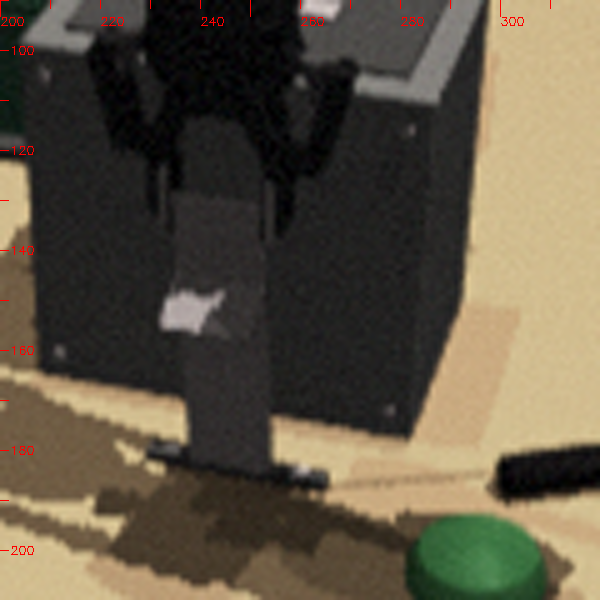

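Emit:
{"fn": "servo_tool", "kwargs": {"increments": [{"slide": [0, 0, 0.005], "spin": 0}, {"slide": [0, 0, 0.002], "spin": 0}, {"slide": [0, 0, 0], "spin": 0}, {"slide": [0, 0, 0], "spin": 0}]}}

```text
clock: 15.35
position: [0.5834, -0.1122, 0.178]
ee_rot: [0.0, 0.749, 0.662, 0.0]
contact_force: [1.1, -0.2, -3.9]
width: 0.0487
```

Emit:
{"fn": "servo_tool", "kwargs": {"increments": [{"slide": [0, 0, 0.002], "spin": 0}, {"slide": [0, 0, 0], "spin": 0}, {"slide": [0, 0, 0], "spin": 0}]}}

```text
clock: 15.65
position: [0.5832, -0.1122, 0.1757]
ee_rot: [-0.0, 0.749, 0.662, -0.0]
contact_force: [-0.3, 0.0, -2.1]
width: 0.0486
```

Emit:
{"fn": "servo_tool", "kwargs": {"increments": [{"slide": [0, 0, 0.0015], "spin": 0}, {"slide": [0, 0, 0], "spin": 0}, {"slide": [0, 0, 0], "spin": 0}], "newtons": 25}}

```text
clock: 15.95
position: [0.5832, -0.1122, 0.1742]
ee_rot: [-0.0, 0.749, 0.662, -0.0]
contact_force: [0.8, -0.4, -2.9]
width: 0.0485
```

Emit:
{"fn": "servo_tool", "kwargs": {"increments": [{"slide": [0, 0, 0.002], "spin": 0}, {"slide": [0, 0, 0], "spin": 0}, {"slide": [0, 0, 0], "spin": 0}]}}

```text
clock: 16.25
position: [0.5836, -0.1122, 0.1727]
ee_rot: [0.0, 0.749, 0.662, 0.0]
contact_force: [-0.3, 1.6, 0.2]
width: 0.0488
```

Emit:
{"fn": "servo_tool", "kwargs": {"increments": [{"slide": [0, 0, 0.0015], "spin": 0}, {"slide": [0, 0, 0], "spin": 0}, {"slide": [0, 0, 0], "spin": 0}]}}

```text
clock: 16.55
position: [0.5838, -0.1119, 0.1725]
ee_rot: [0.001, 0.749, 0.662, 0.001]
contact_force: [-1.3, 2.0, 6.3]
width: 0.0488
```

Emit:
{"fn": "servo_tool", "kwargs": {"increments": [{"slide": [0, 0, -0.0015], "spin": 0}, {"slide": [-0.004, 0, 0], "spin": 0}, {"slide": [-0.004, 0, 0], "spin": 0}, {"slide": [-0.004, 0, 0], "spin": 0}, {"slide": [0, 0, 0], "spin": 0}]}}

```text
clock: 17.05
position: [0.5824, -0.1238, 0.1738]
ee_rot: [0.0, 0.749, 0.662, 0.001]
contact_force: [-0.7, 2.7, 7.1]
width: 0.0486
```

```bash
python3 - <<'E'
from h import *
s=manip.get_state(); print(s["clock"],s["position"],yaw(s),s["width"],s["contact_force"],s["moment"])
i=eyes.get_image("side");crop(i,200,90,120,120,5,"pics/s14.png")
E
```

```text
17.05 [ 0.58235836 -0.12378984  0.17380873] 82.92244331058592 0.04863706425562577 [-0.69145675  2.71765452  7.07627122] [ 0.86801345  0.26173897 -0.01434213]
```

View pics/s14.png

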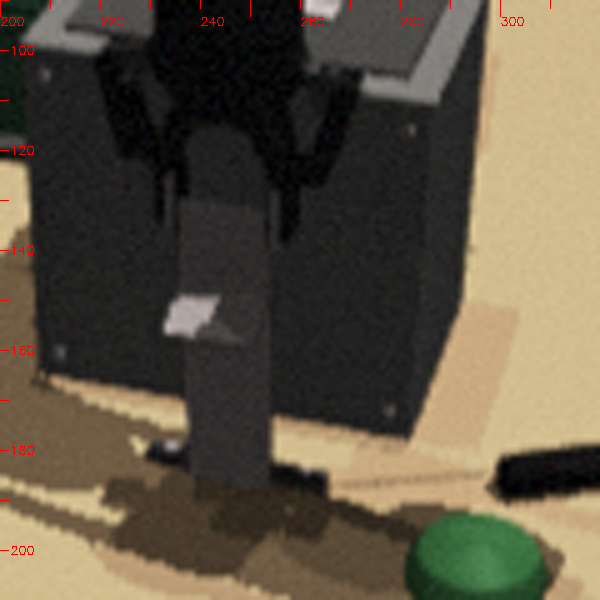

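```bash
python3 - <<'E'
from h import *
n=np.array([.122,.9925]); t=np.array([.9925,-.122])
for u,v in ((238,186.5),(254,187.7)):
    p=px("side",u,v,0)[:2]; print(p,p@n,p@t)
for u,v in ((230.3,181.5),(265,188)): # stop outer bottom edge guess
    p=px("side",u,v,0)[:2]; print(p,p@n,p@t)
E
```

```text
[ 0.60349619 -0.13398067] -0.059349276964691264 0.6153156122731555
[ 0.5561444  -0.13616067] -0.06728984384286074 0.5685849189495422
[ 0.63029162 -0.15403249] -0.0759816669592132 0.6443563990177419
[ 0.52401549 -0.14012525] -0.07514441921730759 0.5371806520932447
```

Emit:
{"fn": "servo_tool", "kwargs": {"increments": [{"slide": [0, 0, -0.005], "spin": 0}, {"slide": [-0.004, 0, 0], "spin": 0}, {"slide": [-0.004, 0, 0], "spin": 0}, {"slide": [0, 0, 0], "spin": 0}, {"slide": [0, 0, 0.003], "spin": 0}, {"slide": [0, 0, 0], "spin": 0}]}}

```text
clock: 17.7
position: [0.5809, -0.132, 0.1744]
ee_rot: [0.0, 0.749, 0.662, 0.0]
contact_force: [-0.2, 1.8, -0.3]
width: 0.0486
```

Emit:
{"fn": "servo_tool", "kwargs": {"increments": [{"slide": [0, 0, 0.0015], "spin": 0}, {"slide": [0, 0, 0], "spin": 0}]}}

```text
clock: 17.9
position: [0.5811, -0.1319, 0.1743]
ee_rot: [0.001, 0.749, 0.662, 0.0]
contact_force: [-1.3, 3.1, 7.5]
width: 0.0485
```

```bash
python3 - <<'E'
from h import *
s=manip.get_state(); print(s["clock"],s["position"],yaw(s),s["width"],s["contact_force"],s["moment"])
i=eyes.get_image("side");crop(i,200,90,120,120,5,"pics/s15.png")
E
```

```text
17.9 [ 0.58105513 -0.1319405   0.17427836] 82.97663096918103 0.0485224466037581 [-1.28827546  3.11697854  7.45939286] [ 0.80135852  0.42769903 -0.06464727]
```

View pics/s15.png

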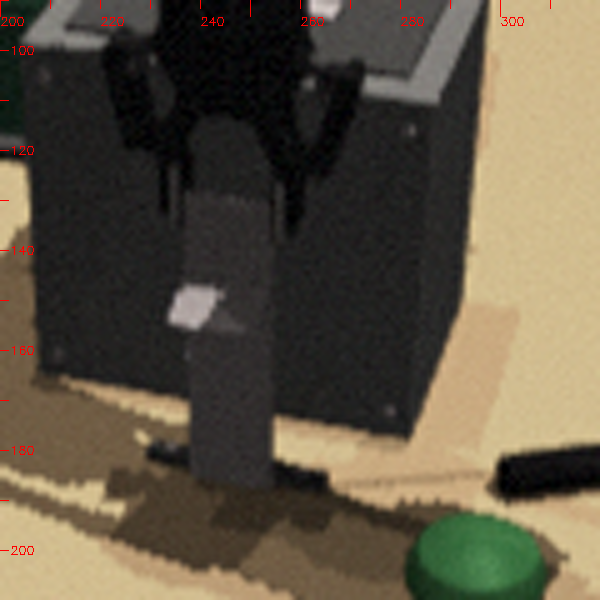

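Emit:
{"fn": "servo_tool", "kwargs": {"increments": [{"slide": [0, 0, -0.0015], "spin": 0}, {"slide": [-0.008, 0, -0.0005], "spin": 0}, {"slide": [-0.008, 0, 0], "spin": 0}, {"slide": [-0.008, 0, 0.0005], "spin": 0}, {"slide": [0, 0, 0], "spin": 0}]}}

```text
clock: 18.45
position: [0.5777, -0.1574, 0.1739]
ee_rot: [0.0, 0.75, 0.662, -0.0]
contact_force: [1.1, 1.7, -1.4]
width: 0.0488
```

```bash
python3 - <<'E'
from h import *
s=manip.get_state(); print(s["clock"],s["position"],yaw(s),s["width"],s["contact_force"],s["moment"])
i=eyes.get_image("side");crop(i,200,90,120,120,5,"pics/s16.png")
E
```

```text
18.45 [ 0.5776971  -0.15744249  0.17394919] 82.88903165976991 0.048821127994433125 [ 1.09069922  1.70445744 -1.39498761] [ 0.65341983 -0.0584714  -0.02686816]
```

View pics/s16.png

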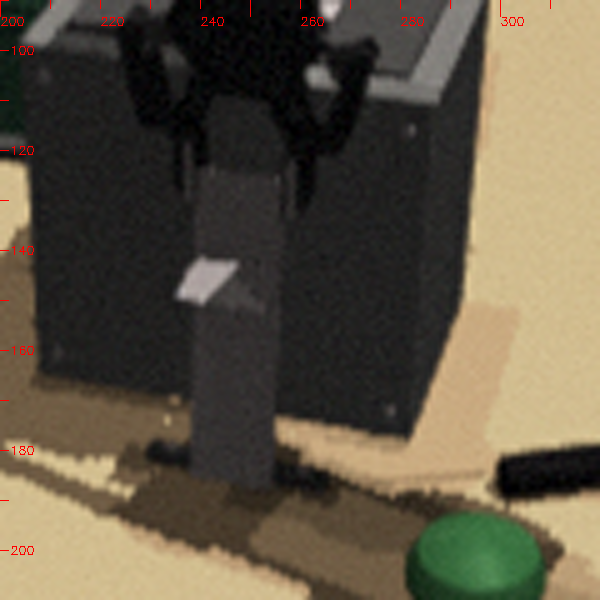

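Emit:
{"fn": "servo_tool", "kwargs": {"increments": [{"slide": [-0.008, 0, 0.001], "spin": 0}, {"slide": [-0.008, 0, 0.0013], "spin": 0}, {"slide": [-0.008, 0, 0.0016], "spin": 0}, {"slide": [-0.006, 0, 0.0015], "spin": 0}, {"slide": [0, 0, 0], "spin": 0}]}}

```text
clock: 19.0
position: [0.5742, -0.187, 0.169]
ee_rot: [0.0, 0.749, 0.662, -0.0]
contact_force: [-0.6, 1.1, 2.1]
width: 0.0485
```

```bash
python3 - <<'E'
from h import *
s=manip.get_state(); print(s["clock"],s["position"],yaw(s),s["width"],s["contact_force"],s["moment"])
i=eyes.get_image("side");crop(i,200,70,120,120,5,"pics/s17.png")
i=eyes.get_image("top");crop(i,240,110,140,110,5,"pics/t17.png")
i=eyes.get_image("wrist");cv2.imwrite("pics/w17.png",i)
E
```

```text
19.0 [ 0.57415612 -0.18704101  0.16900977] 82.91377746472605 0.04853962945091881 [-0.64630124  1.13036557  2.13795901] [0.64205808 0.04737169 0.01135031]
```

View pics/s17.png

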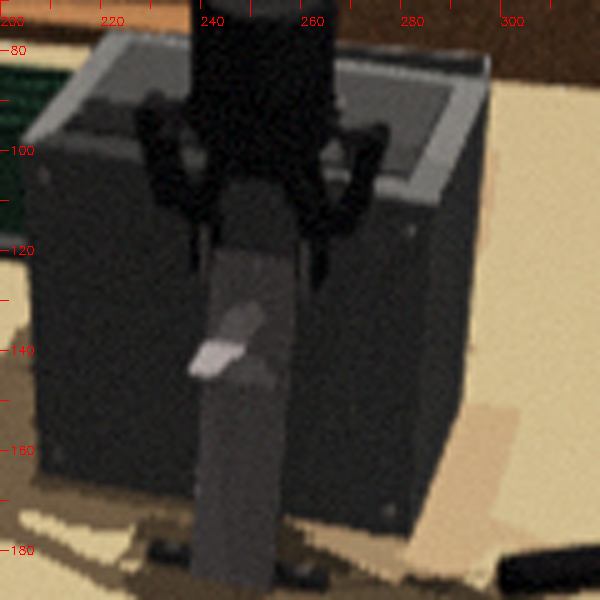

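View pics/w17.png

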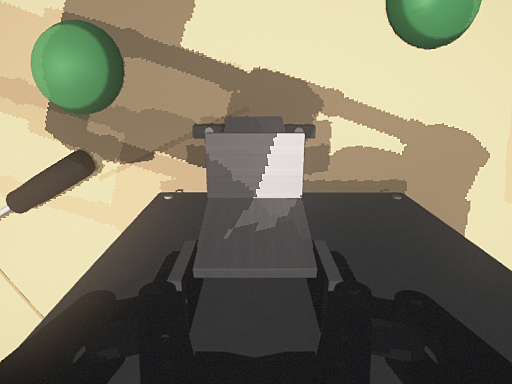

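Emit:
{"fn": "servo_tool", "kwargs": {"increments": [{"slide": [0, 0, 0], "spin": 0}, {"slide": [0, 0, 0], "spin": 0}, {"slide": [0, 0, 0], "spin": 0}, {"slide": [0, 0, 0], "spin": 0}, {"slide": [0, 0, 0], "spin": 0}], "hand": 1}}

```text
clock: 19.65
position: [0.5742, -0.1857, 0.1689]
ee_rot: [0.0, 0.749, 0.663, -0.0]
contact_force: [0.7, -0.6, -0.3]
width: 0.0852
```

```bash
python3 - <<'E'
from h import *
s=manip.get_state(); print(s["clock"],s["position"],yaw(s),s["width"],s["contact_force"],s["moment"])
i=eyes.get_image("side");crop(i,200,70,120,120,5,"pics/s18.png")
i=eyes.get_image("wrist");cv2.imwrite("pics/w18.png",i)
E
```

```text
19.65 [ 0.57423892 -0.18568388  0.16885154] 82.98493693280115 0.08515149484534992 [ 0.6892361  -0.58122435 -0.33254822] [-0.00226257  0.00094814 -0.01933302]
```

View pics/s18.png

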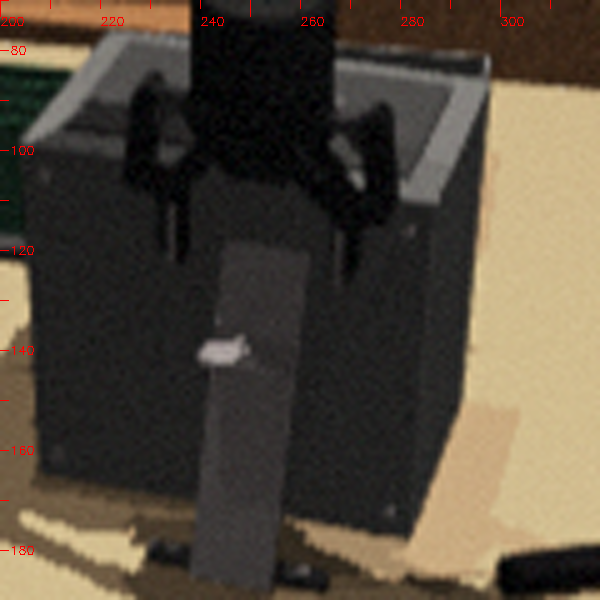

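View pics/w18.png

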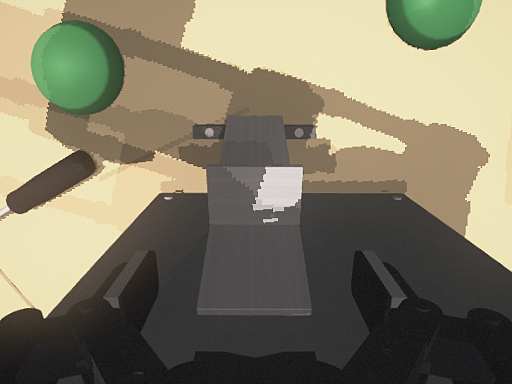

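Emit:
{"fn": "servo_tool", "kwargs": {"increments": [{"slide": [0, 0, -0.02], "spin": 0}, {"slide": [0, 0, -0.04], "spin": 0}, {"slide": [0, 0, -0.05], "spin": 0}, {"slide": [0, 0, -0.05], "spin": 0}, {"slide": [0.03, 0, -0.02], "spin": 0}, {"slide": [0.04, 0, 0], "spin": 0}, {"slide": [0.04, 0, 0], "spin": 0}, {"slide": [0, 0, 0], "spin": 0}]}}

```text
clock: 20.55
position: [0.5879, -0.0718, 0.3495]
ee_rot: [-0.001, 0.747, 0.664, 0.001]
contact_force: [0.1, -0.0, 0.3]
width: 0.0853
```

```bash
python3 - <<'E'
from h import *
s=manip.get_state(); print(s["clock"],s["position"],yaw(s),s["contact_force"])
i=eyes.get_image("side");cv2.imwrite("pics/s19.png",cv2.resize(i,(800,600)));crop(i,200,90,120,120,5,"pics/s19c.png")
i=eyes.get_image("wrist");cv2.imwrite("pics/w19.png",i); np.save("st19.npy",np.r_[s["position"],s["ee_rot"]])
i=eyes.get_image("top");cv2.imwrite("pics/t19.png",cv2.resize(i,(800,600)))
E
```

```text
20.55 [ 0.58787991 -0.0717928   0.34948645] 83.27459741031575 [ 0.05502784 -0.02019682  0.31020151]
```

View pics/s19.png

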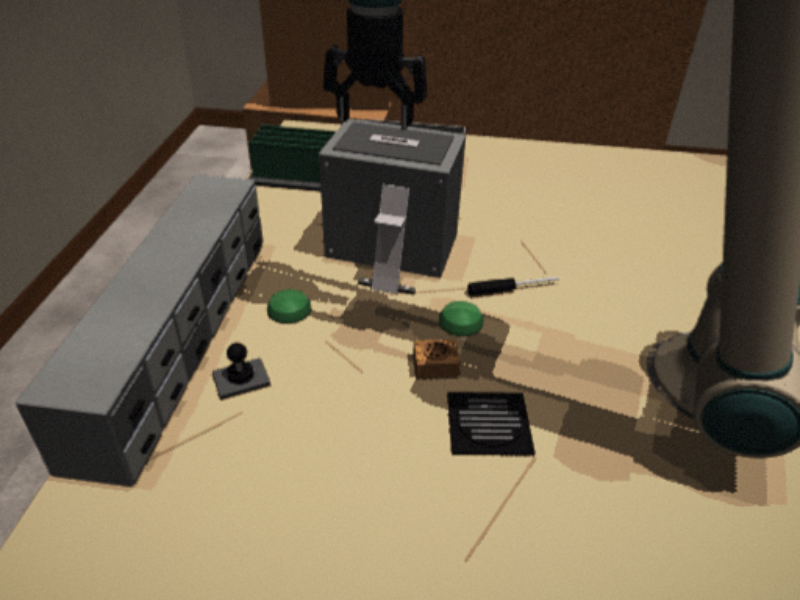

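View pics/s19c.png

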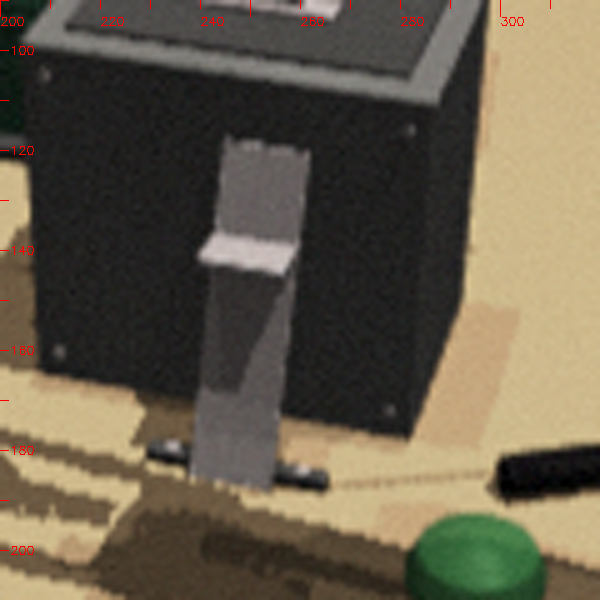

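View pics/w19.png

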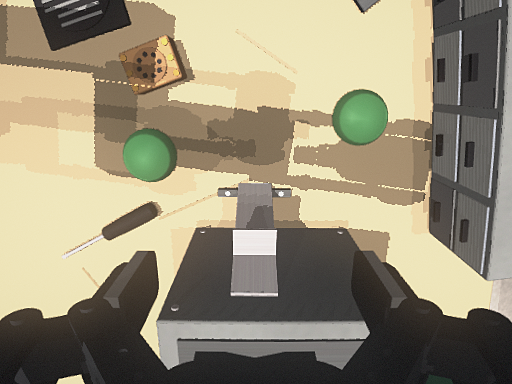

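View pics/t19.png

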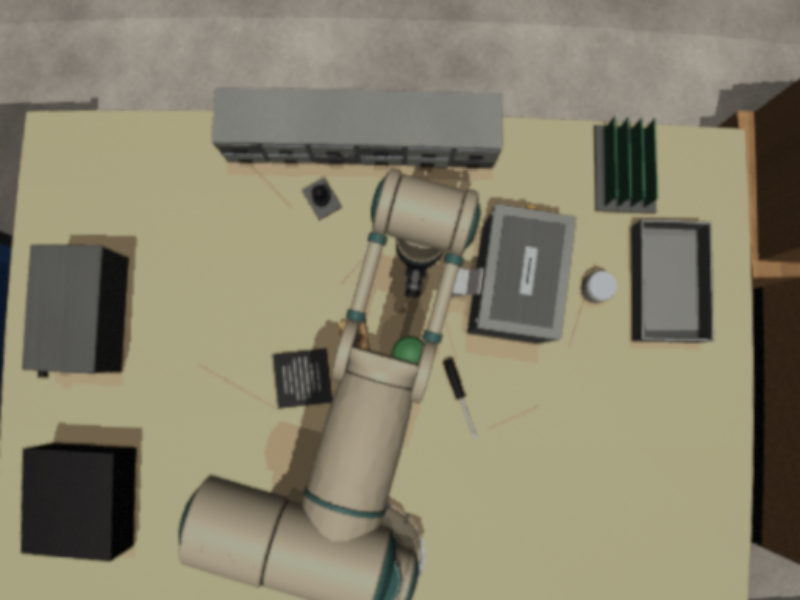

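```bash
python3 - <<'E'
from h import *
i=cv2.imread("pics/w19.png");crop(i,190,170,150,140,5,"pics/w19c.png")
E
```

```text
(no output)
```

View pics/w19c.png

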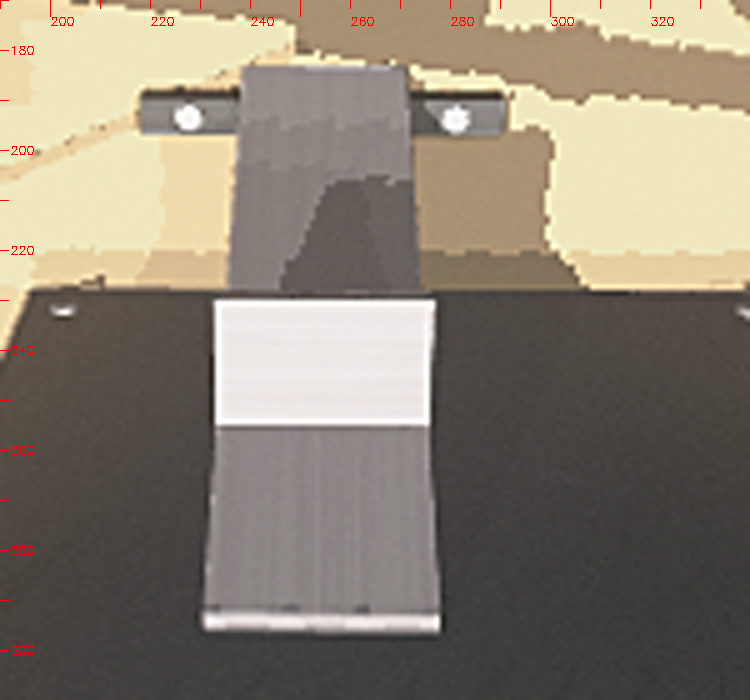

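```bash
python3 - <<'E'
from h import *
a=np.load("st19.npy"); st={"position":a[:3],"ee_rot":a[3:]}
n=np.array([.122,.9925]); t=np.array([.9925,-.122])
for l,u,v,z in (("relay",151,64,.04),("foot",238,183,0),("foot",271,183,0),("stopouter",218,188,0),("stopouter",290,188,0),("head",230.5,292.5,.187),("head",277.5,292.5,.187)):
    p=px("wrist",u,v,z,st)[:2]; print(l,p.round(4),"n",(p@n).round(4),"t",(p@t).round(4))
manip.sign_off()
E
```

```text
relay [0.4683 0.0524] n 0.1092 t 0.4584
foot [ 0.5552 -0.1273] n -0.0586 t 0.5665
foot [ 0.6048 -0.1331] n -0.0583 t 0.6165
stopouter [ 0.5239 -0.1316] n -0.0667 t 0.536
stopouter [ 0.6328 -0.1443] n -0.066 t 0.6456
head [ 0.5473 -0.1948] n -0.1266 t 0.5669
head [ 0.5961 -0.2005] n -0.1263 t 0.6161
the job is handed in; nothing more can be done
```

The relay base is clear of the strip and the bracket is leaning on the coin box. I handed the job in at about 20.7 s of the 72 s allowed; sign-off gives no verdict.

- **Relay base:** I gripped it across its 56 mm side and set it down flat at about (0.468, 0.052). That is about 132 mm along from the stop's middle, clear of the diffuser and the grille.
- **Bracket:** I gripped it by the edges of its head and let it swing down until it hung. I turned it square to the box, set the foot in front of the stop, pivoted it past vertical and released it onto the box.

My last checks came from the wrist camera with the arm withdrawn and 0.3 N or less on the tool:

| Check | Measured | Allowed |
|---|---|---|
| Foot's outer edge from the stop's face | about 8 mm | 20 mm |
| Foot off the stop's middle | about 1 mm | 35 mm |
| Angle between foot and stop | less than 1° | 8° |
| Head's lower edge from the box wall | about 5 mm | 20 mm |
| Head height, inferred from the lean geometry | about 187 mm | over 165 mm |

The tab faces outward, and the bystanders I could see looked unmoved. The tin I checked only in the last top view, where it sits in the same place. Diffuser_a was hidden by the arm in that view, but the side view shows it in its starting place.

**Camera disagreement:** the cameras differed by 4–10 mm on absolute y. For example, the stop-face-to-wall distance read 62 mm from the wrist camera and 66 mm from the top camera. I relied on distances measured relative to the stop and wall.

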